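# Load the trophy marking machine and feed the tray to its pointer

## Robot

A 6-joint arm with a two-finger parallel gripper is mounted at the origin on the work surface. World frame = base frame: x ahead of the robot, y to its left, z up, the work surface at z = 0. Lengths are in mm, angles in degrees, forces in N, time in s.
With the tool pointing down it reaches from about 300 to 850 mm from the base axis. Payload 4.2 kg.
Tool frame: the origin (TCP) lies on the centre line of the jaws, within the pads' length; the fingertips stand 14 mm ahead of it and the grasp point (between the pads) lies 5 mm behind it; z points along the fingers, y is the line along which they close (so a half turn about z gives the same grasp; the last joint's range is limited). The gripper opens to 91 mm and grips with 3 to 60 N. Pads are 32 mm wide; open, the fingers measure 118 mm over their backs; the gripper's body (76 mm by 178 mm) begins 60 mm behind the grasp point.
Start: joints at [-74.37, 18.312, 89.639, -0, 72.044, -1.146], TCP at [165.967, -550.542, 227.976] pointing down, gripper open.
Joint ranges: [-177.97, 177.97], [-48.28, 115.42], [12.27, 149.76], [-77.06, 257.06], [2.81, 150.46], [-146.56, 146.56]. Speed limits (degrees/s): [147.25, 147.25, 180, 180, 180, 180].

## Interface

Orientations are given as [roll, pitch, yaw] about the fixed x, y, z axes, in that order (R = Rz(yaw) Ry(pitch) Rx(roll)).
In Python, from workcell import * gives the robot as it stands. The module is installed in compiled form; this text tells all that it offers.
- The arm moves only by the shell command python3 -m crank 'ROWS' [FORCE]. ROWS is JSON, a list of rows, each an object of numbers: "grip": the finger opening in m, from 0 to 0.0912; "x", "y", "z": the shift along the tool's x, y, z in m; "yaw": the turn about the tool's z in rad. In form: [{"grip": .., "x": .., "y": .., "z": .., "yaw": ..}, ...]. A call has exactly 5 rows; each row is the pose to reach, as a shift and turn from the pose commanded when the call began, along the tool's axes at that moment; what a row does not reach only later rows make up. A row lasts 1/12 s, in which the tool goes at most 41.7 mm and 7.16 degrees, less where a joint would pass 70% of its speed; a pose out of reach is approached as far as the arm can. A call with a gripper value outside its range is refused whole. The fingers move at their own pace and stop on an object; FORCE is the grip in N (left out, the last holds). Time passes only in rows, so rows that repeat a pose let the fingers close, or fill a call up. It gives the time, the measured TCP pose, the force, the opening and the grip force at its end, in the units of the state.
- state(): the state, without advancing time (a new reading comes with each control period).
- grab_frame(name): name is "side" or "top"; returns the picture (400x640x3 uint8, red, green, blue); there is no depth.
- camera_model(name): a dict with "intrinsics" (3x3 intrinsics, pixels), "R" (3x3) and "t" (3): a world point X has camera coordinates R X + t. Camera axes: x right, y down, z forward; pixel columns grow to the right and rows downward; lengths in mm; the calibration is good to about 2 mm. A picture is of the moment at which its call begins. camera_model takes no time and is no camera call.
- job_done(): hands the job in; it is judged then, once.
The state is a dict: "time_s": time; "qpos": joint angles; "qvel": joint speeds; "effort": joint torques, N m; "ee_pos": TCP position; "ee_rot": TCP orientation; "force": force on the tool from outside, world axes, zero at the start; "torque": the same for the moment, N m; "gripper_width": finger opening in mm; "gripper_force": force on a finger pad.
Only numpy, scipy, OpenCV 4.12 (cv2) and the standard library are available. Lean on these libraries where they do the work, as an engineer would, in place of code of your own. Each camera call takes 0.05 s, during which the arm holds its last target. There are 200 camera calls.

## Task

Get the marking machine ready for the league's trophy blanks: while the tray is still back at its loading end, put every loose brass blank into the tray pocket that matches its outline, flat and fully home. Then turn the handwheel clockwise, over as many grasps as it takes, until the tray's black line stands level with the brass pointer on the bed, and leave the blanks seated and everything released. Do not disturb the bottle, the scoring block with its darts, or the flight tin.

Things in the scene. Friction and masses are not known exactly. Their poses are not given: they have to be found in the camera images.
- machine: Green marking machine, fixed. Bed 110 x 570 x 30 mm high. Origin on the table under the bed; y along the tray's travel, x across, z up. The bed runs from y = -260 to +310 mm. A gearbox 90 x 90 mm, 65 mm high, at y = -210 carries the handwheel; the marking head, 100 x 100 mm, 106 mm high, is at y = +210 to +310.
- nest_biground (a point): Centre of the pocket floor of the large round pocket (nearest the handwheel), dark-floored, 5 mm below the tray's top face; the pocket is 3 mm larger than the blank's outline overall, so 9 mm of a seated blank stands proud. Axes as the tray: y along the tray, towards the marking head; z up. Moves with the tray.
- nest_square (a point): Centre of the pocket floor of the large square pocket (second from the handwheel), dark-floored, 5 mm below the tray's top face; the pocket is 3 mm larger than the blank's outline overall, so 9 mm of a seated blank stands proud. Axes as the tray: y along the tray, towards the marking head; z up. Moves with the tray.
- nest_oblong (a point): Centre of the pocket floor of the oblong pocket (third from the handwheel; long side along the tray's y), dark-floored, 5 mm below the tray's top face; the pocket is 3 mm larger than the blank's outline overall, so 9 mm of a seated blank stands proud. Axes as the tray: y along the tray, towards the marking head; z up. Moves with the tray.
- nest_smallround (a point): Centre of the pocket floor of the small round pocket (fourth from the handwheel), dark-floored, 5 mm below the tray's top face; the pocket is 3 mm larger than the blank's outline overall, so 9 mm of a seated blank stands proud. Axes as the tray: y along the tray, towards the marking head; z up. Moves with the tray.
- nest_smallsquare (a point): Centre of the pocket floor of the small square pocket (farthest from the handwheel), dark-floored, 5 mm below the tray's top face; the pocket is 3 mm larger than the blank's outline overall, so 9 mm of a seated blank stands proud. Axes as the tray: y along the tray, towards the marking head; z up. Moves with the tray.
- tray_mark (a point): Outer end of the black line across the top of the aluminium nest tray, at mid-length on its edge facing the robot (machine x = -40 mm). The tray is 80 mm wide (x), 270 mm long (y), its top 48 mm above the table, and slides along the machine's y; the line is at machine y = 0 when the wheel reads 0.
- pointer: Small brass pointer clip, 12 mm wide, 15 mm high, on the bed's ledge on the robot's side of the tray, its top 45 mm above the table; origin under its tip line. Axes parallel to the machine's. The tray is home when the black line has the same y as the pointer along the machine. Its place varies (52 to 64 mm of travel from wheel 0).
- wheel (a joint): Handwheel angle, rad, growing clockwise seen from above, 0 to 8.6; 1 rad moves the tray 8 mm towards the marking head. Stays where it is left; needs about 0.1 N m.
- wheel_grip (a point): On the wheel's vertical axis, 95.5 mm above the table, at the middle of the black grip bar, which is 60 mm long along this point's x, 14 mm thick along its y, and stands from 76 to 106 mm above the table on a steel disc of 90 mm diameter. Turns with the wheel.
- blank_biground: Large round brass blank, 44 mm diameter, 14 mm thick, about 180 g; origin at the centre of its underside, z up. May be absent.
- blank_square: Large square brass blank, 38 x 38 mm, 14 mm thick, about 170 g; origin at the centre of its underside, x and y along its sides. May be absent.
- blank_oblong: Oblong brass blank, 26 mm (x) by 50 mm (y), 14 mm thick, about 150 g; origin at the centre of its underside. May be absent.
- blank_smallround: Small round brass blank, 32 mm diameter, 14 mm thick, about 95 g; origin at the centre of its underside. May be absent.
- blank_smallsquare: Small square brass blank, 28 x 28 mm, 14 mm thick, about 90 g; origin at the centre of its underside, x and y along its sides. May be absent.
- bottle: Green glass bottle, 66 mm diameter, 220 mm high; origin under its centre. Leave alone.
- scoring_block: Wooden scoring block 160 (x) x 60 x 40 mm with three darts standing in it, 150 mm high over the flights; origin under its centre. Leave alone.
- flight_tin: Flat tin for dart flights, 62 x 102 x 30 mm; origin under its centre. Leave alone.
Things that resemble listed ones, but are neither listed nor needed, are in the scene too. What is shaped like the blank_oblong but green, purple or white is not meant.

How it is judged:
By the outcome, as a careful person would: the job done as asked, in the order asked, and still so for the second after the job is handed in, with the robot touching nothing.
Of blank_biground, blank_square, blank_oblong, blank_smallround, blank_smallsquare only 3 to 5 are there at a start; the rules pass over those that are not, and their reading is None.
At some moment in a run one of blank_biground, blank_square, blank_oblong, blank_smallround, blank_smallsquare may be knocked a few centimetres aside while the robot is not near it.
Once in a run the grip may slacken for a moment while it holds something.
It also fails if it takes over 200 s, if anything falls off the work surface, if the arm or the gripper's body presses on something with over 40 N, if the wrist force passes 120 N, or if a joint passes its speed limit or range.

## Working session

There is one attempt and no reset: what is moved stays moved. The work goes in short steps, Python scripts to look and compute and a shell command to move; the robot and the scene stay as the last step left them, time stands still between calls to the robot, and variables do not carry over. Pictures are saved under pics/ and viewed, at most 14 in all, crops included, and the job is handed in when it is done.

```bash
mkdir -p pics; python3 - <<'E'
from workcell import *
import cv2
for n in("top","side"):
    f=grab_frame(n); cv2.imwrite(f"pics/{n}0.png",cv2.resize(f[:,:,::-1],(800,500),interpolation=cv2.INTER_CUBIC))
    m=camera_model(n);print(n,m)
print(state())
E
```

```text
top {'intrinsics': array([[430.35719857,   0.        , 325.45859511],
       [  0.        , 430.35719857, 196.44846049],
       [  0.        ,   0.        ,   1.        ]]), 'R': array([[-0.04489626, -0.99898931, -0.00216354],
       [-0.97495427,  0.04428811, -0.21795124],
       [ 0.21782678, -0.00767584, -0.97595726]]), 't': array([  24.56878463,  532.04957038, 1345.67387531])}
side {'intrinsics': array([[464.51519076,   0.        , 316.46008526],
       [  0.        , 464.51519076, 202.25387171],
       [  0.        ,   0.        ,   1.        ]]), 'R': array([[-0.86649456, -0.49909452, -0.00958275],
       [-0.27406447,  0.49168184, -0.82652141],
       [ 0.41722397, -0.71355001, -0.56282372]]), 't': array([ 452.25472834,  197.44492152, 1139.85896647])}
{'time_s': 0.1, 'qpos': array([-7.43701511e+01,  1.83484509e+01,  8.96993179e+01, -5.78414481e-04,
        7.20421453e+01, -1.14644013e+00]), 'qvel': array([-0.10864422, -0.10428081, -0.18240377,  0.03534484,  0.06431218,
        0.00243051]), 'effort': array([ 6.87530191e-04, -4.13333380e+01, -2.32509792e+01,  7.29280408e-02,
        4.22378560e-02, -5.59751788e-05]), 'ee_pos': array([ 165.84552215, -550.12685319,  227.20024556]), 'ee_rot': array([-1.79910093e+02, -1.24913873e-03,  1.67764668e+01]), 'force': array([-0.28261189,  0.08479156,  0.13634013]), 'torque': array([-0.02675211,  0.03910318, -0.03335087]), 'gripper_force': 0.0, 'gripper_width': 91.14630278699434}
```

View pics/top0.png

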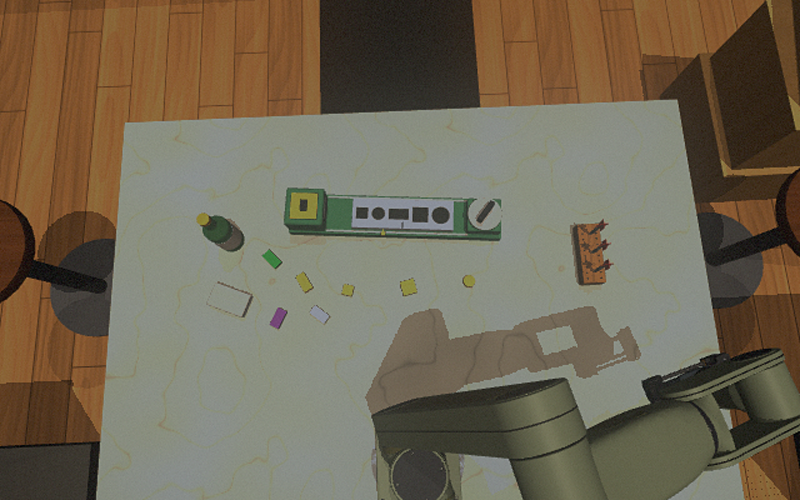

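View pics/side0.png

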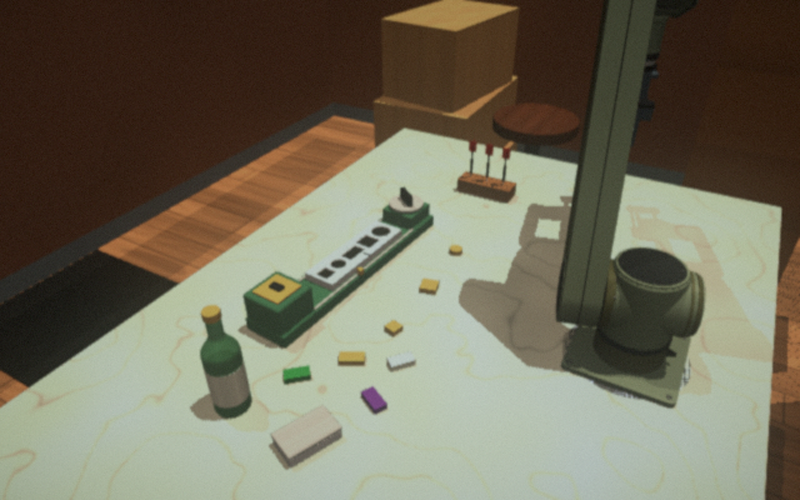

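Top view: brass oblong (304,282), small square (347,290), large square (408,287) and a round, probably small, at (469,281). The green, purple and white pieces are decoys. The tray pockets run from (362,213) to (440,215), the wheel is at (485,213) and the pointer at (383,231).

```bash
cat > h.py <<'E'
import numpy as np,cv2
from workcell import *
from scipy.optimize import minimize
CM={n:camera_model(n) for n in("top","side")}
def avg(n,k=6): return np.mean([grab_frame(n).astype(float) for _ in range(k)],0)
def proj(n,X):
    m=CM[n];c=np.atleast_2d(X)@m["R"].T+m["t"];p=c@m["intrinsics"].T;return p[:,:2]/p[:,2:]
def back(n,uv,z):
    m=CM[n];d=np.linalg.inv(m["intrinsics"])@np.array([uv[0],uv[1],1.]);d=m["R"].T@d;o=-m["R"].T@m["t"];return o+d*(z-o[2])/d[2]
def outline(kind,g=0):
    if kind in("biground","smallround"):
        r=(44 if kind[0]=="b" else 32)/2+g/2;a=np.linspace(0,2*np.pi,40);return np.c_[r*np.cos(a),r*np.sin(a)]
    w,l={"square":(38,38),"oblong":(26,50),"smallsquare":(28,28)}[kind];w=(w+g)/2;l=(l+g)/2
    return np.array([[w,l],[-w,l],[-w,-l],[w,-l]])
S=8
def place(o,x,y,yaw,z):
    c,s=np.cos(yaw),np.sin(yaw);return np.c_[o@np.array([[c,s],[-s,c]])+[x,y],np.full(len(o),z)]
def mask(n,polys,box):
    x0,y0,w,h=box;m=np.zeros((h*S,w*S),np.uint8)
    P=np.vstack([proj(n,p) for p in polys]).astype(np.float32)
    q=cv2.convexHull(((P-[x0,y0]+.5)*S).astype(np.float32));cv2.fillConvexPoly(m,np.round(q*16).astype(np.int32),255,shift=4)
    return m
def soft(m):return cv2.GaussianBlur(cv2.resize(m,None,fx=1/S,fy=1/S,interpolation=cv2.INTER_AREA).astype(float)/255,(0,0),.6)
def yel(im):return (im[...,0]+im[...,1])/2-im[...,2]
def drk(im):return -im.sum(2)/3
def fit(kind,ims,x,y,yaw,z=0,pocket=False,cams=("top","side"),pad=6):
    """fit x,y,yaw; each camera free affine in brightness"""
    boxes={};o=outline(kind,3 if pocket else 0);D={}
    for n in cams:
        c=proj(n,[[x,y,z+7]])[0].round().astype(int);r=(13 if n=="top" else 15)+pad//2;boxes[n]=(c[0]-r,c[1]-r,2*r+1,2*r+1)
        b=boxes[n];f=(drk if pocket else yel)(ims[n]);D[n]=f[b[1]:b[1]+b[3],b[0]:b[0]+b[2]]
    rd=kind.endswith("round")
    def cost(p):
        t=0
        for n in cams:
            a=p[2]/30
            if pocket: m=mask(n,[place(o,p[0],p[1],a,z)],boxes[n])&mask(n,[place(o,p[0],p[1],a,z+5)],boxes[n])
            else: m=mask(n,[place(o,p[0],p[1],a,z),place(o,p[0],p[1],a,z+14)],boxes[n])
            c=np.corrcoef(soft(m).ravel(),D[n].ravel())[0,1];t+=1-(c if c==c else -1)
        return t+(1e-4*(p[2]/30-yaw)**2 if rd else 0)
    best=None
    for dy in ([0] if rd or pocket else [-.5,0,.5]):
        r=minimize(cost,[x,y,(yaw+dy)*30],method="Nelder-Mead",options=dict(initial_simplex=[[x,y,(yaw+dy)*30],[x+4,y,(yaw+dy)*30],[x,y+4,(yaw+dy)*30],[x,y,(yaw+dy)*30+6]],xatol=.03,fatol=1e-5))
        if best is None or r.fun<best.fun:best=r
    return np.round(best.x[:2],1),round(np.degrees(best.x[2]/30),1),round(best.fun,3)
E
python3 - <<'E'
from h import *
ims={n:avg(n) for n in CM}
np.savez("i0.npz",**ims)
G=dict(oblong=(304,282),smallsquare=(347,290),square=(408,287),smallround=(469,281))
for k,(u,v) in G.items():
    X=back("top",(u*.8,v*.8),7)
    for c in(("top",),("side",),("top","side")):
        print(k,c,*fit(k,ims,X[0],X[1],.5 if k=="oblong" else 0.1,cams=c))
P=dict(smallsquare=(362,213),smallround=(378,213),oblong=(399,214),square=(420,214),biground=(440,215))
for k,(u,v) in P.items():
    X=back("top",(u*.8,v*.8),46)
    for c in(("top",),("side",),("top","side")):
        print("pocket",k,c,*fit(k,ims,X[0],X[1],0,z=43,pocket=True,cams=c))
a=ims["top"][140:200,220:410,::-1];b=ims["side"][145:280,190:350,::-1]
cv2.imwrite("pics/ct.png",cv2.resize(a.astype(np.uint8),None,fx=4.2,fy=4.2,interpolation=cv2.INTER_CUBIC))
cv2.imwrite("pics/cs.png",cv2.resize(b.astype(np.uint8),None,fx=4,fy=4,interpolation=cv2.INTER_CUBIC))
E
```

```text
oblong ('top',) [457.8 280.4] 120.1 0.039
oblong ('side',) [459.9 279.2] -59.1 0.105
oblong ('top', 'side') [459.  280.1] -60.6 0.152
smallsquare ('top',) [431.8 164.1] 73.8 0.054
smallsquare ('side',) [434.1 161.6] 78.6 0.11
smallsquare ('top', 'side') [432.1 163.7] -16.3 0.176
square ('top',) [432.1   2.5] 13.0 0.022
square ('side',) [435.    0.8] 15.4 0.085
square ('top', 'side') [433.3   2.4] 15.1 0.121
smallround ('top',) [ 441.9 -160.4] 3.2 0.049
smallround ('side',) [ 444.7 -162.7] 0.0 0.106
smallround ('top', 'side') [ 442.9 -160.9] -1.5 0.167
pocket smallsquare ('top',) [632.3 117.8] -3.4 0.587
pocket smallsquare ('side',) [634.2 118. ] -5.9 0.72
pocket smallsquare ('top', 'side') [632.6 118. ] -3.9 1.313
pocket smallround ('top',) [628.7  74.1] 4.1 0.561
pocket smallround ('side',) [630.6  74.6] -4.3 0.675
pocket smallround ('top', 'side') [629.4  74.2] 8.2 1.241
pocket oblong ('top',) [624.9  19.9] -3.7 0.454
pocket oblong ('side',) [626.7  20.1] -5.4 0.612
pocket oblong ('top', 'side') [625.3  20. ] -3.4 1.072
pocket square ('top',) [620.3 -37.6] -3.1 0.462
pocket square ('side',) [622.3 -37.5] -3.9 0.632
pocket square ('top', 'side') [620.5 -37.4] -3.1 1.1
pocket biground ('top',) [615.7 -92.1] 5.0 0.474
pocket biground ('side',) [618.6 -91.9] -0.4 0.731
pocket biground ('top', 'side') [616.4 -91.9] 2.3 1.211
```

View pics/ct.png

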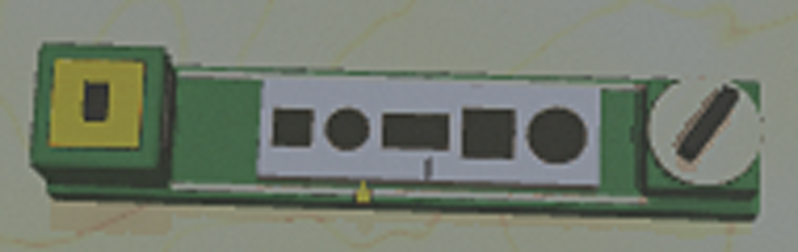

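View pics/cs.png

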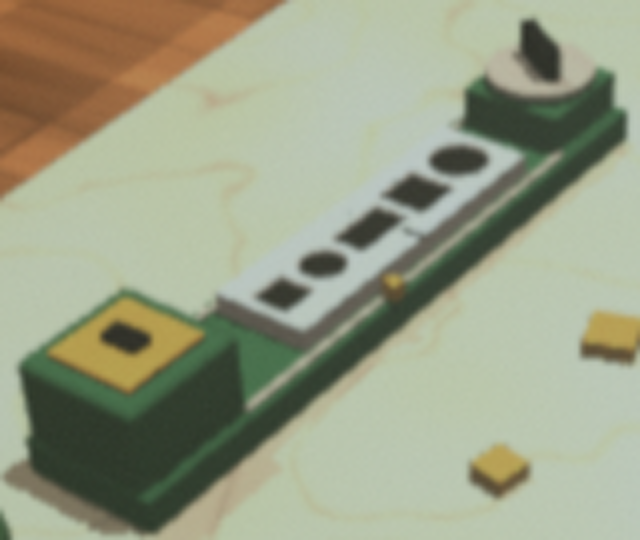

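The crops show five empty pockets, the black line at (428,170) in the top crop, the pointer tip at (363,183), and the wheel bar slanting at (708,125). All are confirmed in the side crop. The big round blank is absent and the two cameras disagree by 2–3 mm. So I'll squeeze the large square from two directions, which gives me a reference for calibration.

```bash
cat > p.py <<'E'
# plan only: p.py [--from x y z yaw] x y z yaw ... -> shifts (mm, rad) per call along tool axes
import sys,json,numpy as np
a=list(map(float,[v for v in sys.argv[1:] if v!="--from"]))
w=np.array(a).reshape(-1,4);cur=w[0]
for t in w[1:]:
    d=t-cur;dy=(d[3]+180)%360-180
    n=max(1,int(np.ceil(max(np.linalg.norm(d[:3])/175,abs(dy)/33))))
    for i in range(n):
        s=cur+np.r_[d[:3],dy]*i/n;c,q=np.cos(np.radians(s[3])),np.sin(np.radians(s[3]))
        e=d/n;print("x %.4f y %.4f z %.4f yaw %.3f"%((c*e[0]+q*e[1])/1e3,(q*e[0]-c*e[1])/1e3,-e[2]/1e3,-np.radians(dy/n)))
    cur=t;print("--",*t)
E
python3 p.py 166 -550.5 228 16.78  433.5 1.7 200 14.2  433.5 1.7 20.5 14.2
python3 - <<'E'
from h import *
f=lambda u,v,z:print(u,v,back("top",(220+u/4.2,140+v/4.2),z).round(1))
f(428,180,48);f(363,181,45);f(705,132,76);f(737,90,106);f(683,158,106)
f(260,80,48);f(602,88,48);f(260,178,48);f(602,185,48)
E
```

```text
x 0.1039 y -0.1129 z 0.0070 yaw 0.011
x 0.1026 y -0.1140 z 0.0070 yaw 0.011
x 0.1013 y -0.1152 z 0.0070 yaw 0.011
x 0.1000 y -0.1163 z 0.0070 yaw 0.011
-- 433.5 1.7 200.0 14.2
x 0.0000 y 0.0000 z 0.0897 yaw -0.000
x 0.0000 y 0.0000 z 0.0897 yaw -0.000
-- 433.5 1.7 20.5 14.2
428 180 [581.6  10.1  48. ]
363 181 [583.9  61.5  45. ]
705 132 [ 603.1 -206.5   76. ]
737 90 [ 626.9 -228.6  106. ]
683 158 [ 575.1 -183.5  106. ]
260 80 [670.1 140.6  48. ]
602 88 [ 651.  -131.8   48. ]
260 178 [589.3 142.5  48. ]
602 185 [ 571.3 -126.7   48. ]
```

```bash

python3 -m crank '[{"grip":0.091,"x":0.0208,"y":-0.0226,"z":0.0014,"yaw":0.002},{"grip":0.091,"x":0.0416,"y":-0.0452,"z":0.0028,"yaw":0.004},{"grip":0.091,"x":0.0623,"y":-0.0677,"z":0.0042,"yaw":0.006},{"grip":0.091,"x":0.0831,"y":-0.0903,"z":0.0056,"yaw":0.008},{"grip":0.091,"x":0.1039,"y":-0.1129,"z":0.0070,"yaw":0.011}]' 10
```

```text
time_s: 1.12
ee_pos: [233.2, -411.2, 220.9]
ee_rot: [180.0, -0.0, 16.1]
force: [0.8, -0.2, -0.2]
gripper_width: 91.2
gripper_force: 0.0
```

```bash

python3 -m crank '[{"grip":0.08,"x":0.1026,"y":-0.1140,"z":0.007,"yaw":0.011},{"grip":0.08,"x":0.1026,"y":-0.1140,"z":0.007,"yaw":0.011},{"grip":0.08,"x":0.1026,"y":-0.1140,"z":0.007,"yaw":0.011},{"grip":0.08,"x":0.1026,"y":-0.1140,"z":0.007,"yaw":0.011},{"grip":0.08,"x":0.1026,"y":-0.1140,"z":0.007,"yaw":0.011}]' 10
```

```text
time_s: 1.53
ee_pos: [300.6, -270.2, 213.9]
ee_rot: [-179.9, -0.1, 15.8]
force: [-0.3, -0.5, 0.3]
gripper_width: 80.4
gripper_force: 0.0
```

```bash

python3 -m crank '[{"grip":0.07,"x":0.1013,"y":-0.1152,"z":0.007,"yaw":0.011},{"grip":0.07,"x":0.1013,"y":-0.1152,"z":0.007,"yaw":0.011},{"grip":0.07,"x":0.1013,"y":-0.1152,"z":0.007,"yaw":0.011},{"grip":0.07,"x":0.1013,"y":-0.1152,"z":0.007,"yaw":0.011},{"grip":0.07,"x":0.1013,"y":-0.1152,"z":0.007,"yaw":0.011}]' 10
python3 -m crank '[{"grip":0.06,"x":0.1000,"y":-0.1163,"z":0.007,"yaw":0.011},{"grip":0.06,"x":0.1000,"y":-0.1163,"z":0.007,"yaw":0.011},{"grip":0.06,"x":0.1000,"y":-0.1163,"z":0.007,"yaw":0.011},{"grip":0.06,"x":0.1000,"y":-0.1163,"z":0.007,"yaw":0.011},{"grip":0.06,"x":0.1000,"y":-0.1163,"z":0.007,"yaw":0.011}]' 10
python3 -m crank '[{"grip":0.06,"x":0,"y":0,"z":0,"yaw":0},{"grip":0.06,"x":0,"y":0,"z":0,"yaw":0},{"grip":0.06,"x":0,"y":0,"z":0,"yaw":0},{"grip":0.06,"x":0,"y":0,"z":0,"yaw":0},{"grip":0.06,"x":0,"y":0,"z":0,"yaw":0}]'
```

```text
time_s: 1.95
ee_pos: [368.0, -133.4, 207.0]
ee_rot: [-179.9, -0.1, 15.2]
force: [-0.4, -0.2, -0.3]
gripper_width: 70.1
gripper_force: 0.0
time_s: 2.37
ee_pos: [435.7, 4.2, 199.9]
ee_rot: [-180.0, -0.1, 14.5]
force: [0.1, 0.4, 0.5]
gripper_width: 60.1
gripper_force: 0.0
time_s: 2.78
ee_pos: [433.0, 0.7, 200.1]
ee_rot: [180.0, -0.0, 14.1]
force: [0.2, 0.5, 0.7]
gripper_width: 59.8
gripper_force: 0.0
```

```bash

python3 -m crank '[{"grip":0.06,"x":0,"y":-0.0005,"z":0.035,"yaw":0},{"grip":0.06,"x":0,"y":-0.001,"z":0.07,"yaw":0},{"grip":0.06,"x":0,"y":-0.001,"z":0.105,"yaw":0},{"grip":0.06,"x":0,"y":-0.001,"z":0.13,"yaw":0},{"grip":0.06,"x":0,"y":-0.001,"z":0.14,"yaw":0}]' 5
python3 -m crank '[{"grip":0.06,"x":0,"y":0,"z":0.015,"yaw":0},{"grip":0.06,"x":0,"y":0,"z":0.03,"yaw":0},{"grip":0.06,"x":0,"y":0,"z":0.0395,"yaw":0},{"grip":0.06,"x":0,"y":0,"z":0.0395,"yaw":0},{"grip":0.06,"x":0,"y":0,"z":0.0395,"yaw":0}]'
python3 -m crank '[{"grip":0.045,"x":0,"y":0,"z":0,"yaw":0},{"grip":0.04,"x":0,"y":0,"z":0,"yaw":0},{"grip":0.036,"x":0,"y":0,"z":0,"yaw":0},{"grip":0.034,"x":0,"y":0,"z":0,"yaw":0},{"grip":0.03,"x":0,"y":0,"z":0,"yaw":0}]' 5
```

```text
time_s: 3.2
ee_pos: [430.4, 2.1, 57.0]
ee_rot: [-179.9, 0.3, 14.2]
force: [1.0, -0.7, -0.5]
gripper_width: 59.9
gripper_force: 0.0
time_s: 3.62
ee_pos: [432.9, 2.3, 20.4]
ee_rot: [-180.0, 0.0, 14.2]
force: [0.8, -0.2, 0.1]
gripper_width: 60.1
gripper_force: 0.0
time_s: 4.03
ee_pos: [433.4, 2.8, 21.1]
ee_rot: [180.0, -0.1, 14.2]
force: [-1.2, -0.3, 4.6]
gripper_width: 38.1
gripper_force: 5.0
```

```bash

python3 -m crank '[{"grip":0.066,"x":0,"y":0,"z":0,"yaw":0},{"grip":0.066,"x":0,"y":0,"z":0,"yaw":0},{"grip":0.066,"x":0,"y":0,"z":0,"yaw":0},{"grip":0.066,"x":0,"y":0,"z":0,"yaw":-0.1},{"grip":0.066,"x":0,"y":0,"z":0,"yaw":-0.2}]'
python3 -m crank '[{"grip":0.066,"x":0,"y":0,"z":0,"yaw":-0.12},{"grip":0.066,"x":0,"y":0,"z":0,"yaw":-0.24},{"grip":0.066,"x":0,"y":0,"z":0,"yaw":-0.36},{"grip":0.066,"x":0,"y":0,"z":0,"yaw":-0.48},{"grip":0.066,"x":0,"y":0,"z":0,"yaw":-0.6}]'
python3 -m crank '[{"grip":0.066,"x":0,"y":0,"z":0,"yaw":-0.12},{"grip":0.066,"x":0,"y":0,"z":0,"yaw":-0.24},{"grip":0.066,"x":0,"y":0,"z":0,"yaw":-0.36},{"grip":0.066,"x":0,"y":0,"z":0,"yaw":-0.48},{"grip":0.066,"x":0,"y":0,"z":0,"yaw":-0.6}]'
python3 -m crank '[{"grip":0.066,"x":0,"y":0,"z":0,"yaw":-0.1},{"grip":0.066,"x":0,"y":0,"z":0,"yaw":-0.171},{"grip":0.066,"x":0,"y":0,"z":0,"yaw":-0.171},{"grip":0.066,"x":0,"y":0,"z":0,"yaw":-0.171},{"grip":0.05,"x":0,"y":0,"z":0,"yaw":-0.171}]'
python3 -m crank '[{"grip":0.045,"x":0,"y":0,"z":0,"yaw":0},{"grip":0.04,"x":0,"y":0,"z":0,"yaw":0},{"grip":0.036,"x":0,"y":0,"z":0,"yaw":0},{"grip":0.034,"x":0,"y":0,"z":0,"yaw":0},{"grip":0.03,"x":0,"y":0,"z":0,"yaw":0}]' 5
python3 -m crank '[{"grip":0.06,"x":0,"y":0,"z":0,"yaw":0},{"grip":0.06,"x":0,"y":0,"z":0,"yaw":0},{"grip":0.06,"x":0,"y":0,"z":-0.03,"yaw":0},{"grip":0.06,"x":-0.03,"y":0,"z":-0.065,"yaw":0},{"grip":0.06,"x":-0.07,"y":0,"z":-0.08,"yaw":0}]' 5
python3 -m crank '[{"grip":0.06,"x":-0.03,"y":0,"z":0,"yaw":0},{"grip":0.06,"x":-0.06,"y":0,"z":0,"yaw":0},{"grip":0.06,"x":-0.09,"y":0,"z":0,"yaw":0},{"grip":0.06,"x":-0.11,"y":0,"z":0,"yaw":0},{"grip":0.06,"x":-0.11,"y":0,"z":0,"yaw":0}]' 5
```

```text
time_s: 4.45
ee_pos: [433.0, 2.7, 20.3]
ee_rot: [180.0, 0.0, 26.0]
force: [-0.8, -0.1, 0.3]
gripper_width: 65.6
gripper_force: 0.0
time_s: 4.87
ee_pos: [433.0, 2.7, 20.3]
ee_rot: [-180.0, 0.0, 60.4]
force: [0.4, -0.4, -1.0]
gripper_width: 65.9
gripper_force: 0.0
time_s: 5.28
ee_pos: [433.0, 2.7, 20.3]
ee_rot: [-180.0, 0.0, 94.8]
force: [0.6, 1.0, 0.8]
gripper_width: 66.5
gripper_force: 0.0
time_s: 5.7
ee_pos: [433.0, 2.7, 20.4]
ee_rot: [-180.0, 0.0, 104.2]
force: [0.6, 0.5, -0.4]
gripper_width: 61.9
gripper_force: 0.0
time_s: 6.12
ee_pos: [433.2, 2.7, 20.5]
ee_rot: [180.0, 0.0, 104.3]
force: [0.7, -0.8, -0.4]
gripper_width: 37.7
gripper_force: 5.0
time_s: 6.53
ee_pos: [449.7, -59.8, 101.0]
ee_rot: [179.9, 0.0, 104.5]
force: [1.0, 0.8, -0.6]
gripper_width: 59.5
gripper_force: 0.0
time_s: 6.95
ee_pos: [477.6, -170.7, 98.6]
ee_rot: [179.9, 0.1, 104.1]
force: [-0.7, 0.3, -0.3]
gripper_width: 59.9
gripper_force: 0.0
```

```bash
python3 - <<'E'
from h import *
ims={n:avg(n,4) for n in CM}
for c in CM: print(c,*fit("square",ims,433.5,2.5,.24,cams=(c,)))
f=np.hstack([ims[n][100:330,200:520,::-1] for n in CM]).astype(np.uint8)
cv2.imwrite("pics/a1.png",cv2.resize(f,(800,288)))
E
```

```text
top [432.7   1.3] 14.9 0.086
side [435.6  -0.6] 16.4 0.117
```

View pics/a1.png

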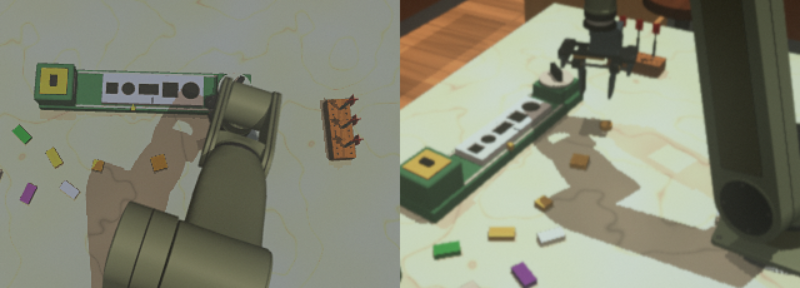

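```bash

python3 -m crank '[{"grip":0.06,"x":0.04,"y":0,"z":0,"yaw":0},{"grip":0.06,"x":0.08,"y":0,"z":0,"yaw":0},{"grip":0.06,"x":0.12,"y":0,"z":0,"yaw":0},{"grip":0.06,"x":0.16,"y":0,"z":0,"yaw":0},{"grip":0.06,"x":0.18,"y":0,"z":0,"yaw":0}]' 5
python3 -m crank '[{"grip":0.06,"x":0,"y":0,"z":0.02,"yaw":0},{"grip":0.06,"x":0,"y":0,"z":0.045,"yaw":0},{"grip":0.06,"x":0,"y":0,"z":0.07,"yaw":0},{"grip":0.06,"x":0,"y":0,"z":0.08,"yaw":0},{"grip":0.06,"x":0,"y":0,"z":0.08,"yaw":0}]' 5
python3 -m crank '[{"grip":0.045,"x":0,"y":0,"z":0,"yaw":0},{"grip":0.04,"x":0,"y":0,"z":0,"yaw":0},{"grip":0.03,"x":0,"y":0,"z":0,"yaw":0},{"grip":0.025,"x":0,"y":0,"z":0,"yaw":0},{"grip":0.025,"x":0,"y":0,"z":0,"yaw":0}]' 25
python3 -m crank '[{"grip":0.025,"x":0,"y":0,"z":-0.01,"yaw":0},{"grip":0.025,"x":0,"y":0,"z":-0.03,"yaw":0},{"grip":0.025,"x":0,"y":0,"z":-0.05,"yaw":0},{"grip":0.025,"x":0,"y":0,"z":-0.07,"yaw":0},{"grip":0.025,"x":0,"y":0,"z":-0.08,"yaw":0}]' 25
python3 p.py 433.2 2.7 100.5 104.2 620.4 -35.2 100.5 85.5
```

```text
time_s: 7.77
ee_pos: [429.7, 10.5, 98.5]
ee_rot: [-179.9, -0.1, 104.4]
force: [0.6, -0.5, 0.5]
gripper_width: 60.2
gripper_force: 0.0
time_s: 8.18
ee_pos: [429.8, 7.8, 16.6]
ee_rot: [-179.7, -0.1, 104.3]
force: [-0.3, 0.6, 0.1]
gripper_width: 60.2
gripper_force: 0.0
time_s: 8.6
ee_pos: [432.6, 7.1, 19.4]
ee_rot: [179.9, 0.0, 104.3]
force: [-0.8, 0.9, 5.9]
gripper_width: 37.8
gripper_force: 25.0
time_s: 9.02
ee_pos: [432.8, 7.1, 100.6]
ee_rot: [179.8, 0.1, 104.3]
force: [0.4, 0.8, -1.9]
gripper_width: 37.4
gripper_force: 25.0
x -0.0413 y 0.0861 z -0.0000 yaw 0.163
x -0.0268 y 0.0917 z -0.0000 yaw 0.163
-- 620.4 -35.2 100.5 85.5
```

```bash
python3 p.py 432.8 7.1 100.5 104.3 620.7 -30.8 90 85.5
```

```text
x -0.0416 y 0.0864 z 0.0053 yaw 0.164
x -0.0269 y 0.0920 z 0.0053 yaw 0.164
-- 620.7 -30.8 90.0 85.5
```

```bash

python3 -m crank '[{"grip":0.025,"x":-0.0104,"y":0.0216,"z":0,"yaw":0.041},{"grip":0.025,"x":-0.0208,"y":0.0432,"z":0,"yaw":0.082},{"grip":0.025,"x":-0.0312,"y":0.0648,"z":0,"yaw":0.123},{"grip":0.025,"x":-0.0416,"y":0.0864,"z":0,"yaw":0.164},{"grip":0.025,"x":-0.0416,"y":0.0864,"z":0,"yaw":0.164}]' 25
python3 -m crank '[{"grip":0.025,"x":-0.0067,"y":0.023,"z":0.002,"yaw":0.041},{"grip":0.025,"x":-0.0134,"y":0.046,"z":0.004,"yaw":0.082},{"grip":0.025,"x":-0.02,"y":0.069,"z":0.007,"yaw":0.123},{"grip":0.025,"x":-0.0269,"y":0.092,"z":0.0105,"yaw":0.164},{"grip":0.025,"x":-0.0269,"y":0.092,"z":0.0105,"yaw":0.164}]' 25
python3 -m crank '[{"grip":0.025,"x":0,"y":0,"z":0,"yaw":0},{"grip":0.025,"x":0,"y":0,"z":0.005,"yaw":0},{"grip":0.025,"x":0,"y":0,"z":0.01,"yaw":0},{"grip":0.025,"x":0,"y":0,"z":0.016,"yaw":0},{"grip":0.025,"x":0,"y":0,"z":0.016,"yaw":0}]' 25
python3 - <<'E'
from h import *
ims={n:avg(n,6) for n in CM}
np.savez("i1.npz",**ims);s=state();p=s["ee_pos"];print(p,s["ee_rot"])
zb=p[2]-20.5;print("zb",zb)
for c in ("side","top"): print(c,*fit("square",ims,p[0]-.4,p[1]-4.4,-.08,z=zb,cams=(c,)),"pocket",*[fit(k,ims,*q,-.08,z=43,pocket=True,cams=(c,)) for k,q in dict(oblong=(625,20),smallround=(629,74)).items()])
f=np.vstack([cv2.resize(ims["side"][140:250,230:360,::-1],None,fx=4,fy=4),cv2.resize(ims["top"][150:190,260:390,::-1],None,fx=4,fy=4)]).astype(np.uint8)
cv2.imwrite("pics/a2.png",f[:600])
E
```

```text
time_s: 9.43
ee_pos: [531.0, -12.8, 99.0]
ee_rot: [179.6, 0.1, 94.8]
force: [-0.2, -0.8, -1.6]
gripper_width: 37.8
gripper_force: 25.0
time_s: 9.85
ee_pos: [623.6, -31.7, 87.3]
ee_rot: [179.8, 0.0, 85.4]
force: [1.2, 0.1, -1.3]
gripper_width: 37.6
gripper_force: 25.0
time_s: 10.27
ee_pos: [618.0, -30.6, 70.5]
ee_rot: [-179.8, 0.0, 85.5]
force: [0.1, -1.0, -2.7]
gripper_width: 37.6
gripper_force: 25.0
[619.87990533 -30.89581235  72.06496799] [1.79989010e+02 4.99210681e-03 8.54721779e+01]
zb 51.564967985142815
side [632.6 -30.7] -56.7 0.321 pocket (array([626.3,  19.7]), np.float64(-2.7), np.float64(0.718)) (array([629.8,  75.9]), np.float64(-2.2), np.float64(0.719))
top [590.1 -36.7] -2.5 0.758 pocket (array([638.3,  -5.7]), np.float64(41.0), np.float64(0.738)) (array([628.5,  74.5]), np.float64(4.0), np.float64(0.588))
```

View pics/a2.png

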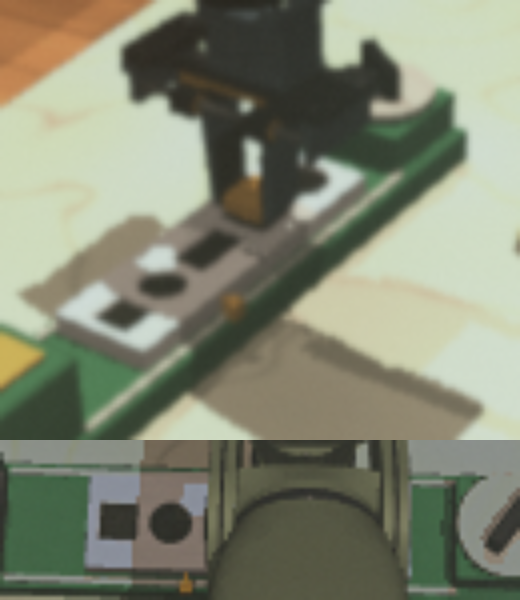

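```bash

python3 -m crank '[{"grip":0.025,"x":0,"y":-0.0006,"z":0.0015,"yaw":0},{"grip":0.025,"x":0,"y":-0.0006,"z":0.003,"yaw":0},{"grip":0.025,"x":0,"y":-0.0006,"z":0.0045,"yaw":0},{"grip":0.025,"x":0,"y":-0.0006,"z":0.0045,"yaw":0},{"grip":0.025,"x":0,"y":-0.0006,"z":0.0045,"yaw":0}]' 15
python3 -c "
from workcell import *;s=state();print(s['ee_pos'],s['force'],s['torque'])"
```

```text
time_s: 11.28
ee_pos: [619.2, -30.8, 67.4]
ee_rot: [-180.0, 0.0, 85.5]
force: [-0.4, -0.3, -2.0]
gripper_width: 38.0
gripper_force: 15.0
[619.22623917 -30.82318515  67.42240545] [-0.39245253 -0.30465533 -1.95102707] [ 0.05159847 -0.02694783 -0.01799102]
```

```bash

python3 -m crank '[{"grip":0.025,"x":0,"y":0.0006,"z":0.0005,"yaw":0},{"grip":0.025,"x":0,"y":0.0008,"z":0.001,"yaw":0},{"grip":0.025,"x":0,"y":0.0008,"z":0.0015,"yaw":0},{"grip":0.025,"x":0,"y":0.0008,"z":0.002,"yaw":0},{"grip":0.025,"x":0,"y":0.0008,"z":0.002,"yaw":0}]' 15
python3 -m crank '[{"grip":0.025,"x":0,"y":0,"z":0.0005,"yaw":0},{"grip":0.025,"x":0,"y":0,"z":0.001,"yaw":0},{"grip":0.025,"x":0,"y":0,"z":0.0015,"yaw":0},{"grip":0.025,"x":0,"y":0,"z":0.0015,"yaw":0},{"grip":0.025,"x":0,"y":0,"z":0.0015,"yaw":0}]' 15
python3 -c "
from workcell import *;s=state();print(s['ee_pos'],s['force'],s['torque'])"
```

```text
time_s: 11.7
ee_pos: [619.3, -30.8, 67.1]
ee_rot: [-179.9, 0.0, 85.5]
force: [-5.0, 0.8, 10.5]
gripper_width: 37.9
gripper_force: 15.0
time_s: 12.12
ee_pos: [619.5, -30.8, 66.5]
ee_rot: [-180.0, 0.0, 85.5]
force: [-5.5, 0.5, 13.6]
gripper_width: 37.7
gripper_force: 15.1
[619.49564321 -30.84825702  66.47506829] [-5.52767924  0.48479811 13.57279994] [ 0.02535675  1.28416347 -0.02969275]
```

```bash

python3 -m crank '[{"grip":0.025,"x":0,"y":0,"z":-0.003,"yaw":0},{"grip":0.025,"x":0,"y":0.001,"z":-0.003,"yaw":0},{"grip":0.025,"x":0,"y":0.001,"z":-0.003,"yaw":0},{"grip":0.025,"x":0,"y":0.001,"z":-0.003,"yaw":0},{"grip":0.025,"x":0,"y":0.001,"z":-0.003,"yaw":0}]' 15
python3 -m crank '[{"grip":0.025,"x":0,"y":0,"z":0.001,"yaw":0},{"grip":0.025,"x":0,"y":0,"z":0.002,"yaw":0},{"grip":0.025,"x":0,"y":0,"z":0.003,"yaw":0},{"grip":0.025,"x":0,"y":0,"z":0.003,"yaw":0},{"grip":0.025,"x":0,"y":0,"z":0.003,"yaw":0}]' 15
python3 -c "
from workcell import *;s=state();print(s['ee_pos'],s['force'],s['torque'])"
```

```text
time_s: 12.53
ee_pos: [620.9, -31.0, 66.3]
ee_rot: [-180.0, 0.0, 85.5]
force: [-0.4, 0.6, -2.1]
gripper_width: 38.2
gripper_force: 15.0
time_s: 12.95
ee_pos: [621.0, -30.9, 63.8]
ee_rot: [-180.0, 0.0, 85.5]
force: [-0.1, -0.2, -1.6]
gripper_width: 38.0
gripper_force: 15.0
[620.95830869 -30.93688778  63.79008479] [-0.0985159  -0.23986504 -1.63521453] [-0.09475312 -0.06357522 -0.00202486]
```

```bash

python3 -m crank '[{"grip":0.025,"x":0,"y":0,"z":0.0005,"yaw":0},{"grip":0.025,"x":0,"y":0,"z":0.001,"yaw":0},{"grip":0.025,"x":0,"y":0,"z":0.0012,"yaw":0},{"grip":0.025,"x":0,"y":0,"z":0.0012,"yaw":0},{"grip":0.025,"x":0,"y":0,"z":0.0012,"yaw":0}]' 15
python3 -m crank '[{"grip":0.04,"x":0,"y":0,"z":0,"yaw":0},{"grip":0.044,"x":0,"y":0,"z":0,"yaw":0},{"grip":0.05,"x":0,"y":0,"z":0,"yaw":0},{"grip":0.05,"x":0,"y":0,"z":0,"yaw":0},{"grip":0.05,"x":0,"y":0,"z":-0.01,"yaw":0}]' 15
python3 -m crank '[{"grip":0.05,"x":0,"y":0,"z":-0.04,"yaw":0},{"grip":0.05,"x":0,"y":0,"z":-0.07,"yaw":0},{"grip":0.05,"x":0,"y":0,"z":-0.1,"yaw":0},{"grip":0.05,"x":0,"y":0,"z":-0.11,"yaw":0},{"grip":0.05,"x":0,"y":0,"z":-0.11,"yaw":0}]' 15
python3 -m crank '[{"grip":0.05,"x":0.0,"y":-0.035,"z":0,"yaw":0},{"grip":0.05,"x":0,"y":-0.07,"z":0,"yaw":0},{"grip":0.05,"x":0,"y":-0.105,"z":0,"yaw":0},{"grip":0.05,"x":0,"y":-0.14,"z":0,"yaw":0},{"grip":0.05,"x":0,"y":-0.16,"z":0,"yaw":0}]' 15
python3 - <<'E'
from h import *
ims={n:avg(n,5) for n in CM}
s=state();print(s["ee_pos"],s["ee_rot"])
for c in ("side","top"): print(c,*[fit(k,ims,*q,z=z,cams=(c,)) for k,q,z in (("square",(620.6,-35.3,-.08),43),("smallsquare",(432.5,164,-.28),0),("oblong",(459,280,-1.05),0),("smallround",(443,-161,0),0))])
f=np.vstack([cv2.resize(ims["side"][140:250,230:360,::-1],None,fx=3,fy=3),cv2.resize(ims["top"][150:240,230:360,::-1],None,fx=3,fy=3)]).astype(np.uint8)
cv2.imwrite("pics/a3.png",f[:600])
E
```

```text
time_s: 13.37
ee_pos: [621.0, -30.9, 62.8]
ee_rot: [180.0, 0.0, 85.5]
force: [-0.4, 0.8, -2.0]
gripper_width: 37.9
gripper_force: 15.0
time_s: 13.78
ee_pos: [619.7, -30.9, 71.4]
ee_rot: [-179.8, 0.0, 85.5]
force: [0.5, -0.1, 0.9]
gripper_width: 49.9
gripper_force: 0.0
time_s: 14.2
ee_pos: [622.9, -31.0, 186.8]
ee_rot: [179.6, -0.0, 85.5]
force: [1.6, 0.3, -0.4]
gripper_width: 50.0
gripper_force: 0.0
time_s: 14.62
ee_pos: [456.2, -17.9, 180.6]
ee_rot: [-179.6, 0.0, 85.5]
force: [0.2, -0.1, -0.5]
gripper_width: 50.1
gripper_force: 0.0
[462.28382591 -18.36392105 182.38353856] [-1.79978571e+02  4.78931290e-03  8.54734960e+01]
side (array([622.9, -40.6]), np.float64(9.9), np.float64(0.14)) (array([433.8, 160.3]), np.float64(-13.3), np.float64(0.121)) (array([460.1, 279.6]), np.float64(-60.8), np.float64(0.095)) (array([ 444.7, -162.2]), np.float64(1.7), np.float64(0.099))
top (array([617.7, -37.4]), np.float64(-1.9), np.float64(0.657)) (array([431.6, 164.2]), np.float64(-15.3), np.float64(0.103)) (array([458.2, 280.2]), np.float64(-61.0), np.float64(0.038)) (array([ 442. , -160.7]), np.float64(11.2), np.float64(0.083))
```

View pics/a3.png

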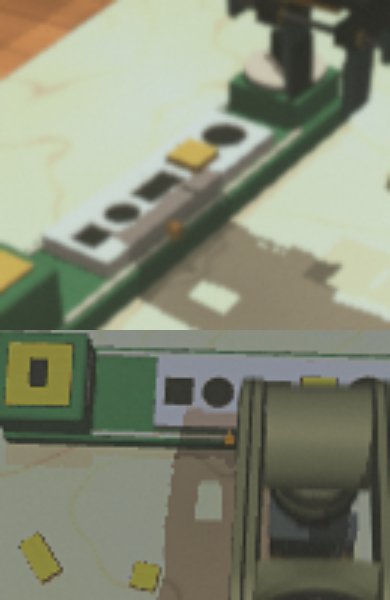

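Square looks flat in its pocket. Next is the small square.

```bash
python3 p.py 462.3 -18.4 183 85.5 432 165 110 164.5; python3 p.py 432 165 20 164.5 432 165 20 74.5
```

```text
x 0.0602 y -0.0149 z 0.0243 yaw -0.460
x 0.0605 y 0.0134 z 0.0243 yaw -0.460
x 0.0483 y 0.0388 z 0.0243 yaw -0.460
-- 432.0 165.0 110.0 164.5
x 0.0000 y 0.0000 z -0.0000 yaw 0.524
x 0.0000 y 0.0000 z -0.0000 yaw 0.524
x 0.0000 y 0.0000 z -0.0000 yaw 0.524
-- 432.0 165.0 20.0 74.5
```

```bash

python3 -m crank '[{"grip":0.05,"x":0.0150,"y":-0.0037,"z":0.006,"yaw":-0.115},{"grip":0.05,"x":0.03,"y":-0.0075,"z":0.012,"yaw":-0.23},{"grip":0.05,"x":0.045,"y":-0.0112,"z":0.018,"yaw":-0.345},{"grip":0.05,"x":0.0602,"y":-0.0149,"z":0.0243,"yaw":-0.46},{"grip":0.05,"x":0.0602,"y":-0.0149,"z":0.0243,"yaw":-0.46}]' 5
python3 -m crank '[{"grip":0.05,"x":0.0150,"y":0.0033,"z":0.006,"yaw":-0.115},{"grip":0.05,"x":0.03,"y":0.0067,"z":0.012,"yaw":-0.23},{"grip":0.05,"x":0.045,"y":0.01,"z":0.018,"yaw":-0.345},{"grip":0.05,"x":0.0605,"y":0.0134,"z":0.0243,"yaw":-0.46},{"grip":0.05,"x":0.0605,"y":0.0134,"z":0.0243,"yaw":-0.46}]' 5
python3 -m crank '[{"grip":0.05,"x":0.012,"y":0.0097,"z":0.006,"yaw":-0.115},{"grip":0.05,"x":0.024,"y":0.0194,"z":0.012,"yaw":-0.23},{"grip":0.05,"x":0.036,"y":0.029,"z":0.018,"yaw":-0.345},{"grip":0.05,"x":0.0483,"y":0.0388,"z":0.0243,"yaw":-0.46},{"grip":0.05,"x":0.0483,"y":0.0388,"z":0.0243,"yaw":-0.46}]' 5
python3 -m crank '[{"grip":0.05,"x":0,"y":0,"z":0,"yaw":0},{"grip":0.05,"x":0,"y":0,"z":0,"yaw":0},{"grip":0.05,"x":0,"y":0,"z":0.015,"yaw":0},{"grip":0.05,"x":0,"y":0,"z":0.03,"yaw":0},{"grip":0.05,"x":0,"y":0,"z":0.03,"yaw":0}]' 5
python3 -m crank '[{"grip":0.05,"x":0,"y":0,"z":0,"yaw":0},{"grip":0.05,"x":0,"y":0,"z":0,"yaw":0},{"grip":0.05,"x":0,"y":0,"z":0,"yaw":0},{"grip":0.05,"x":0,"y":0,"z":0,"yaw":0},{"grip":0.05,"x":0,"y":0,"z":0,"yaw":0}]' 5
```

```text
time_s: 15.53
ee_pos: [450.6, 44.5, 157.2]
ee_rot: [-179.9, -0.1, 112.1]
force: [-0.4, 0.6, 0.2]
gripper_width: 49.6
gripper_force: 0.0
time_s: 15.95
ee_pos: [441.0, 105.1, 133.3]
ee_rot: [-179.9, -0.1, 138.3]
force: [0.6, -0.3, -0.5]
gripper_width: 50.3
gripper_force: 0.0
time_s: 16.37
ee_pos: [431.3, 165.8, 109.3]
ee_rot: [-180.0, -0.0, 164.5]
force: [0.1, -1.0, -0.5]
gripper_width: 49.7
gripper_force: 0.0
time_s: 16.78
ee_pos: [430.2, 163.6, 78.4]
ee_rot: [-179.8, -0.2, 164.3]
force: [0.3, -1.1, -0.6]
gripper_width: 49.8
gripper_force: 0.0
time_s: 17.2
ee_pos: [431.6, 165.2, 80.5]
ee_rot: [180.0, 0.1, 164.5]
force: [-0.5, -0.3, 0.6]
gripper_width: 50.2
gripper_force: 0.0
```

```bash

python3 -m crank '[{"grip":0.05,"x":0,"y":0,"z":0.02,"yaw":0},{"grip":0.05,"x":0,"y":0,"z":0.04,"yaw":0},{"grip":0.05,"x":0,"y":0,"z":0.055,"yaw":0},{"grip":0.05,"x":0,"y":0,"z":0.0603,"yaw":0},{"grip":0.05,"x":0,"y":0,"z":0.0603,"yaw":0}]' 5
python3 -m crank '[{"grip":0.05,"x":0,"y":0,"z":0,"yaw":0},{"grip":0.04,"x":0,"y":0,"z":0,"yaw":0},{"grip":0.03,"x":0,"y":0,"z":0,"yaw":0},{"grip":0.022,"x":0,"y":0,"z":0,"yaw":0},{"grip":0.022,"x":0,"y":0,"z":0,"yaw":0}]' 5
python3 -m crank '[{"grip":0.05,"x":0,"y":0,"z":0,"yaw":0},{"grip":0.05,"x":0,"y":0,"z":0,"yaw":0},{"grip":0.05,"x":0,"y":0,"z":0,"yaw":0.1},{"grip":0.05,"x":0,"y":0,"z":0,"yaw":0.2},{"grip":0.05,"x":0,"y":0,"z":0,"yaw":0.3}]' 5
python3 -m crank '[{"grip":0.05,"x":0,"y":0,"z":0,"yaw":0.12},{"grip":0.05,"x":0,"y":0,"z":0,"yaw":0.24},{"grip":0.05,"x":0,"y":0,"z":0,"yaw":0.36},{"grip":0.05,"x":0,"y":0,"z":0,"yaw":0.48},{"grip":0.05,"x":0,"y":0,"z":0,"yaw":0.6}]' 5
python3 -m crank '[{"grip":0.05,"x":0,"y":0,"z":0,"yaw":0.12},{"grip":0.05,"x":0,"y":0,"z":0,"yaw":0.24},{"grip":0.05,"x":0,"y":0,"z":0,"yaw":0.36},{"grip":0.05,"x":0,"y":0,"z":0,"yaw":0.48},{"grip":0.05,"x":0,"y":0,"z":0,"yaw":0.6}]' 5
python3 -m crank '[{"grip":0.05,"x":0,"y":0,"z":0,"yaw":0.071},{"grip":0.05,"x":0,"y":0,"z":0,"yaw":0.071},{"grip":0.05,"x":0,"y":0,"z":0,"yaw":0.071},{"grip":0.04,"x":0,"y":0,"z":0,"yaw":0.071},{"grip":0.03,"x":0,"y":0,"z":0,"yaw":0.071}]' 5
python3 -m crank '[{"grip":0.022,"x":0,"y":0,"z":0,"yaw":0},{"grip":0.02,"x":0,"y":0,"z":0,"yaw":0},{"grip":0.02,"x":0,"y":0,"z":0,"yaw":0},{"grip":0.02,"x":0,"y":0,"z":0,"yaw":0},{"grip":0.02,"x":0,"y":0,"z":0,"yaw":0}]' 25
python3 -m crank '[{"grip":0.02,"x":0,"y":0,"z":-0.015,"yaw":0},{"grip":0.02,"x":0,"y":0,"z":-0.035,"yaw":0},{"grip":0.02,"x":0,"y":0,"z":-0.055,"yaw":0},{"grip":0.02,"x":0,"y":0,"z":-0.075,"yaw":0},{"grip":0.02,"x":0,"y":0,"z":-0.08,"yaw":0}]' 25
python3 p.py 431.6 165.4 100 74.5 632.7 120.2 85 85.5
```

```text
time_s: 17.62
ee_pos: [430.5, 164.9, 18.7]
ee_rot: [-179.9, -0.1, 164.5]
force: [-0.6, -0.1, -1.0]
gripper_width: 50.3
gripper_force: 0.0
time_s: 18.03
ee_pos: [431.7, 165.3, 20.2]
ee_rot: [180.0, 0.1, 164.5]
force: [-0.0, 0.8, 0.7]
gripper_width: 28.3
gripper_force: 0.9
time_s: 18.45
ee_pos: [431.2, 165.1, 19.6]
ee_rot: [-180.0, 0.0, 147.1]
force: [0.4, 0.9, -0.2]
gripper_width: 49.6
gripper_force: 0.0
time_s: 18.87
ee_pos: [431.2, 165.1, 19.6]
ee_rot: [-180.0, 0.0, 112.6]
force: [0.3, -0.6, -0.1]
gripper_width: 49.9
gripper_force: 0.0
time_s: 19.28
ee_pos: [431.2, 165.1, 19.6]
ee_rot: [-180.0, 0.0, 78.3]
force: [0.2, -0.7, -0.7]
gripper_width: 50.2
gripper_force: 0.0
time_s: 19.7
ee_pos: [431.2, 165.1, 19.6]
ee_rot: [-180.0, 0.0, 74.6]
force: [0.4, 0.3, 0.7]
gripper_width: 39.3
gripper_force: 0.0
time_s: 20.12
ee_pos: [431.3, 165.1, 19.6]
ee_rot: [180.0, -0.0, 74.5]
force: [-0.2, -0.0, -0.7]
gripper_width: 27.9
gripper_force: 25.0
time_s: 20.53
ee_pos: [432.8, 165.7, 102.1]
ee_rot: [179.8, -0.2, 74.5]
force: [0.3, 0.0, 0.2]
gripper_width: 28.0
gripper_force: 25.0
x 0.0051 y 0.1029 z 0.0075 yaw -0.096
x -0.0048 y 0.1029 z 0.0075 yaw -0.096
-- 632.7 120.2 85.0 85.5
```

```bash

python3 -m crank '[{"grip":0.02,"x":0.001,"y":0.025,"z":0,"yaw":-0.024},{"grip":0.02,"x":0.0025,"y":0.05,"z":0,"yaw":-0.048},{"grip":0.02,"x":0.004,"y":0.075,"z":0,"yaw":-0.072},{"grip":0.02,"x":0.0051,"y":0.095,"z":0,"yaw":-0.096},{"grip":0.02,"x":0.0051,"y":0.1029,"z":0,"yaw":-0.096}]' 25
python3 -m crank '[{"grip":0.02,"x":-0.001,"y":0.025,"z":0.001,"yaw":-0.024},{"grip":0.02,"x":-0.0025,"y":0.05,"z":0.003,"yaw":-0.048},{"grip":0.02,"x":-0.004,"y":0.075,"z":0.006,"yaw":-0.072},{"grip":0.02,"x":-0.0046,"y":0.098,"z":0.01,"yaw":-0.096},{"grip":0.02,"x":-0.0046,"y":0.1031,"z":0.015,"yaw":-0.096}]' 25
python3 -m crank '[{"grip":0.02,"x":0,"y":0,"z":0,"yaw":0},{"grip":0.02,"x":0,"y":0,"z":0,"yaw":0},{"grip":0.02,"x":0,"y":0,"z":0.006,"yaw":0},{"grip":0.02,"x":0,"y":0,"z":0.012,"yaw":0},{"grip":0.02,"x":0,"y":0,"z":0.012,"yaw":0}]' 15
python3 -m crank '[{"grip":0.02,"x":0,"y":0,"z":0,"yaw":0},{"grip":0.02,"x":0,"y":0,"z":0,"yaw":0},{"grip":0.02,"x":0,"y":0,"z":0,"yaw":0},{"grip":0.02,"x":0,"y":0,"z":0,"yaw":0},{"grip":0.02,"x":0,"y":0,"z":0,"yaw":0}]' 15
```

```text
time_s: 20.95
ee_pos: [534.1, 142.1, 98.7]
ee_rot: [179.9, -0.0, 80.0]
force: [0.8, -0.7, -0.0]
gripper_width: 27.5
gripper_force: 25.0
time_s: 21.37
ee_pos: [635.1, 119.6, 83.6]
ee_rot: [179.9, -0.0, 85.5]
force: [0.5, -0.1, -0.3]
gripper_width: 27.9
gripper_force: 25.0
time_s: 21.78
ee_pos: [630.6, 120.4, 71.3]
ee_rot: [-179.8, 0.0, 85.6]
force: [-1.2, 0.1, -1.5]
gripper_width: 28.0
gripper_force: 15.0
time_s: 22.2
ee_pos: [632.7, 120.2, 72.8]
ee_rot: [180.0, -0.0, 85.5]
force: [-0.5, -0.2, -0.4]
gripper_width: 27.9
gripper_force: 15.0
```

```bash

python3 -m crank '[{"grip":0.02,"x":0,"y":0,"z":0.0015,"yaw":0},{"grip":0.02,"x":0,"y":0,"z":0.003,"yaw":0},{"grip":0.02,"x":0,"y":0,"z":0.0045,"yaw":0},{"grip":0.02,"x":0,"y":0,"z":0.006,"yaw":0},{"grip":0.02,"x":0,"y":0,"z":0.0065,"yaw":0}]' 15
python3 -m crank '[{"grip":0.02,"x":0,"y":0,"z":0.0005,"yaw":0},{"grip":0.02,"x":0,"y":0,"z":0.001,"yaw":0},{"grip":0.02,"x":0,"y":0,"z":0.001,"yaw":0},{"grip":0.02,"x":0,"y":0,"z":0.001,"yaw":0},{"grip":0.02,"x":0,"y":0,"z":0.001,"yaw":0}]' 15
python3 -c "
from workcell import *;s=state();print(s['ee_pos'],s['force'],s['torque'])"
```

```text
time_s: 22.62
ee_pos: [632.3, 120.2, 65.6]
ee_rot: [-180.0, 0.0, 85.5]
force: [-0.4, -0.3, -0.6]
gripper_width: 27.7
gripper_force: 15.0
time_s: 23.03
ee_pos: [632.6, 120.2, 65.1]
ee_rot: [180.0, 0.0, 85.5]
force: [-0.4, -0.5, -1.1]
gripper_width: 28.1
gripper_force: 15.0
[632.57129653 120.23056414  65.12816195] [-0.36695381 -0.46317249 -1.06520137] [-0.03464971 -0.05954415  0.04382439]
```

```bash

python3 -m crank '[{"grip":0.02,"x":0,"y":0,"z":0.001,"yaw":0},{"grip":0.02,"x":0,"y":0,"z":0.002,"yaw":0},{"grip":0.02,"x":0,"y":0,"z":0.0023,"yaw":0},{"grip":0.02,"x":0,"y":0,"z":0.0023,"yaw":0},{"grip":0.02,"x":0,"y":0,"z":0.0023,"yaw":0}]' 15
python3 -m crank '[{"grip":0.03,"x":0,"y":0,"z":0,"yaw":0},{"grip":0.04,"x":0,"y":0,"z":0,"yaw":0},{"grip":0.046,"x":0,"y":0,"z":0,"yaw":0},{"grip":0.046,"x":0,"y":0,"z":0,"yaw":0},{"grip":0.046,"x":0,"y":0,"z":-0.01,"yaw":0}]' 15
python3 -m crank '[{"grip":0.066,"x":0,"y":0,"z":-0.03,"yaw":0},{"grip":0.066,"x":0,"y":0,"z":-0.05,"yaw":0},{"grip":0.066,"x":0,"y":0,"z":-0.055,"yaw":0},{"grip":0.066,"x":0,"y":0,"z":-0.06,"yaw":0},{"grip":0.066,"x":0,"y":0,"z":-0.06,"yaw":0}]' 15
python3 p.py 632.5 120.2 132.8 85.5 458.3 282 90 119
python3 -c "
from h import *
for p in ((320,314),(272,259),(278,318)): print(back('top',(p[0]*.8,p[1]*.8),7))"
```

```text
time_s: 23.45
ee_pos: [632.5, 120.2, 62.7]
ee_rot: [-180.0, 0.0, 85.5]
force: [-0.0, -0.5, 0.3]
gripper_width: 28.3
gripper_force: 15.0
time_s: 23.87
ee_pos: [631.1, 120.0, 71.2]
ee_rot: [-179.8, 0.1, 85.5]
force: [-0.2, 0.7, -0.3]
gripper_width: 45.8
gripper_force: 0.0
time_s: 24.28
ee_pos: [632.7, 120.2, 133.6]
ee_rot: [179.9, -0.0, 85.5]
force: [-0.1, -0.2, -0.3]
gripper_width: 66.1
gripper_force: 0.0
x 0.0738 y -0.0932 z 0.0214 yaw -0.292
x 0.0975 y -0.0680 z 0.0214 yaw -0.292
-- 458.3 282.0 90.0 119.0
[369.93209269 236.98243426   7.        ]
[523.56806673 364.84573584   7.        ]
[364.42504639 347.52993609   7.        ]
```

```bash

python3 -m crank '[{"grip":0.066,"x":0.0184,"y":-0.0233,"z":0,"yaw":-0.073},{"grip":0.066,"x":0.0369,"y":-0.0466,"z":0,"yaw":-0.146},{"grip":0.066,"x":0.0553,"y":-0.07,"z":0,"yaw":-0.219},{"grip":0.066,"x":0.0738,"y":-0.0932,"z":0,"yaw":-0.292},{"grip":0.066,"x":0.0738,"y":-0.0932,"z":0,"yaw":-0.292}]' 5
python3 -m crank '[{"grip":0.066,"x":0.0244,"y":-0.017,"z":0,"yaw":-0.073},{"grip":0.066,"x":0.0488,"y":-0.034,"z":0,"yaw":-0.146},{"grip":0.066,"x":0.0732,"y":-0.051,"z":0.01,"yaw":-0.219},{"grip":0.066,"x":0.0975,"y":-0.068,"z":0.02,"yaw":-0.292},{"grip":0.066,"x":0.0975,"y":-0.068,"z":0.043,"yaw":-0.292}]' 5
python3 -m crank '[{"grip":0.066,"x":0,"y":0,"z":0.02,"yaw":0},{"grip":0.066,"x":0,"y":0,"z":0.04,"yaw":0},{"grip":0.066,"x":0,"y":0,"z":0.055,"yaw":0},{"grip":0.066,"x":0,"y":0,"z":0.0625,"yaw":0},{"grip":0.066,"x":0,"y":0,"z":0.0625,"yaw":0}]' 5
python3 -m crank '[{"grip":0.066,"x":0,"y":0,"z":0.0,"yaw":0},{"grip":0.066,"x":0,"y":0,"z":0.0,"yaw":0},{"grip":0.066,"x":0,"y":0,"z":0.0,"yaw":0},{"grip":0.066,"x":0,"y":0,"z":0.0,"yaw":0},{"grip":0.066,"x":0,"y":0,"z":0.0,"yaw":0}]' 5
python3 - <<'E'
from h import *
ims={n:avg(n,2) for n in CM}
for c in CM: print(c,fit("oblong",ims,458,280,-1.05,cams=(c,)))
E
```

```text
time_s: 24.7
ee_pos: [540.4, 203.3, 131.2]
ee_rot: [-179.6, -0.1, 102.6]
force: [-1.2, 0.4, 0.5]
gripper_width: 65.9
gripper_force: 0.0
time_s: 25.12
ee_pos: [455.8, 284.6, 90.3]
ee_rot: [179.9, -0.1, 119.3]
force: [0.9, 1.3, 0.2]
gripper_width: 66.1
gripper_force: 0.0
time_s: 25.53
ee_pos: [456.9, 280.8, 24.9]
ee_rot: [-179.7, 0.0, 119.0]
force: [-0.7, 0.3, -0.4]
gripper_width: 65.7
gripper_force: 0.0
time_s: 25.95
ee_pos: [458.6, 282.1, 28.0]
ee_rot: [179.9, 0.0, 119.0]
force: [0.4, -0.1, 0.5]
gripper_width: 65.9
gripper_force: 0.0
top (array([487.2, 285.5]), np.float64(-49.8), np.float64(0.706))
side (array([460.1, 279.6]), np.float64(-60.9), np.float64(0.154))
```

```bash

python3 -m crank '[{"grip":0.066,"x":0,"y":0,"z":0.004,"yaw":0},{"grip":0.066,"x":0,"y":0,"z":0.0078,"yaw":0},{"grip":0.066,"x":0,"y":0,"z":0.0078,"yaw":0},{"grip":0.066,"x":0,"y":0,"z":0.0078,"yaw":0},{"grip":0.06,"x":0,"y":0,"z":0.0078,"yaw":0}]' 5
python3 -m crank '[{"grip":0.055,"x":0,"y":0,"z":0,"yaw":0},{"grip":0.05,"x":0,"y":0,"z":0,"yaw":0},{"grip":0.045,"x":0,"y":0,"z":0,"yaw":0},{"grip":0.045,"x":0,"y":0,"z":0,"yaw":0},{"grip":0.045,"x":0,"y":0,"z":0,"yaw":0}]' 5
python3 -m crank '[{"grip":0.068,"x":0,"y":0,"z":0,"yaw":0},{"grip":0.068,"x":0,"y":0,"z":0,"yaw":0},{"grip":0.068,"x":0,"y":0,"z":0,"yaw":0},{"grip":0.068,"x":0,"y":0,"z":0,"yaw":0.1},{"grip":0.068,"x":0,"y":0,"z":0,"yaw":0.2}]' 5
python3 -m crank '[{"grip":0.068,"x":0,"y":0,"z":0,"yaw":0.12},{"grip":0.068,"x":0,"y":0,"z":0,"yaw":0.24},{"grip":0.068,"x":0,"y":0,"z":0,"yaw":0.36},{"grip":0.068,"x":0,"y":0,"z":0,"yaw":0.48},{"grip":0.068,"x":0,"y":0,"z":0,"yaw":0.6}]' 5
python3 -m crank '[{"grip":0.068,"x":0,"y":0,"z":0,"yaw":0.12},{"grip":0.068,"x":0,"y":0,"z":0,"yaw":0.24},{"grip":0.068,"x":0,"y":0,"z":0,"yaw":0.36},{"grip":0.068,"x":0,"y":0,"z":0,"yaw":0.48},{"grip":0.068,"x":0,"y":0,"z":0,"yaw":0.6}]' 5
python3 -m crank '[{"grip":0.068,"x":0,"y":0,"z":0,"yaw":0.1},{"grip":0.06,"x":0,"y":0,"z":0,"yaw":0.171},{"grip":0.05,"x":0,"y":0,"z":0,"yaw":0.171},{"grip":0.04,"x":0,"y":0,"z":0,"yaw":0.171},{"grip":0.03,"x":0,"y":0,"z":0,"yaw":0.171}]' 5
python3 -m crank '[{"grip":0.02,"x":0,"y":0,"z":0,"yaw":0},{"grip":0.02,"x":0,"y":0,"z":0,"yaw":0},{"grip":0.02,"x":0,"y":0,"z":0,"yaw":0},{"grip":0.02,"x":0,"y":0,"z":0,"yaw":0},{"grip":0.02,"x":0,"y":0,"z":0,"yaw":0}]' 25
python3 -m crank '[{"grip":0.02,"x":0,"y":0,"z":-0.015,"yaw":0},{"grip":0.02,"x":0,"y":0,"z":-0.035,"yaw":0},{"grip":0.02,"x":0,"y":0,"z":-0.055,"yaw":0},{"grip":0.02,"x":0,"y":0,"z":-0.075,"yaw":0},{"grip":0.02,"x":0,"y":0,"z":-0.08,"yaw":0}]' 25
```

```text
time_s: 26.57
ee_pos: [458.1, 281.8, 19.3]
ee_rot: [-180.0, 0.0, 119.0]
force: [0.9, -0.1, -0.1]
gripper_width: 61.9
gripper_force: 0.0
time_s: 26.98
ee_pos: [458.3, 282.0, 19.5]
ee_rot: [180.0, 0.0, 119.0]
force: [0.5, 0.2, 0.1]
gripper_width: 49.9
gripper_force: 5.0
time_s: 27.4
ee_pos: [458.1, 281.9, 19.4]
ee_rot: [-180.0, 0.0, 107.3]
force: [-0.6, -0.0, 0.7]
gripper_width: 67.7
gripper_force: 0.0
time_s: 27.82
ee_pos: [458.1, 281.9, 19.4]
ee_rot: [-180.0, 0.0, 72.8]
force: [0.8, 0.1, 0.7]
gripper_width: 67.8
gripper_force: 0.0
time_s: 28.23
ee_pos: [458.1, 281.9, 19.4]
ee_rot: [180.0, 0.0, 38.4]
force: [-0.8, -0.2, 0.7]
gripper_width: 68.2
gripper_force: 0.0
time_s: 28.65
ee_pos: [458.2, 281.9, 19.4]
ee_rot: [180.0, 0.0, 29.1]
force: [0.1, 0.4, -0.2]
gripper_width: 44.3
gripper_force: 0.0
time_s: 29.07
ee_pos: [458.2, 281.8, 19.4]
ee_rot: [180.0, 0.0, 29.0]
force: [0.5, -1.6, -0.5]
gripper_width: 25.8
gripper_force: 25.0
time_s: 29.48
ee_pos: [459.6, 282.8, 102.0]
ee_rot: [-180.0, -0.3, 29.0]
force: [1.6, 0.0, -1.4]
gripper_width: 25.5
gripper_force: 25.0
```

```bash
python3 p.py 458.2 281.8 99.4 29 625.2 22.4 85 85.5
```

```text
x 0.0102 y 0.1539 z 0.0072 yaw -0.493
x -0.0639 y 0.1404 z 0.0072 yaw -0.493
-- 625.2 22.4 85.0 85.5
```

```bash

python3 -m crank '[{"grip":0.02,"x":0.002,"y":0.0308,"z":0,"yaw":-0.099},{"grip":0.02,"x":0.004,"y":0.0616,"z":0,"yaw":-0.197},{"grip":0.02,"x":0.006,"y":0.0924,"z":0,"yaw":-0.296},{"grip":0.02,"x":0.008,"y":0.1232,"z":0,"yaw":-0.394},{"grip":0.02,"x":0.0102,"y":0.1539,"z":0,"yaw":-0.493}]' 25
python3 -m crank '[{"grip":0.02,"x":-0.0128,"y":0.0281,"z":0,"yaw":-0.099},{"grip":0.02,"x":-0.0256,"y":0.0562,"z":0,"yaw":-0.197},{"grip":0.02,"x":-0.0384,"y":0.0843,"z":0,"yaw":-0.296},{"grip":0.02,"x":-0.0512,"y":0.1124,"z":0,"yaw":-0.394},{"grip":0.02,"x":-0.0639,"y":0.1404,"z":0,"yaw":-0.493}]' 25
python3 -m crank '[{"grip":0.02,"x":0,"y":0,"z":0,"yaw":0},{"grip":0.02,"x":0,"y":0,"z":0.006,"yaw":0},{"grip":0.02,"x":0,"y":0,"z":0.012,"yaw":0},{"grip":0.02,"x":0,"y":0,"z":0.02,"yaw":0},{"grip":0.02,"x":0,"y":0,"z":0.0275,"yaw":0}]' 20
python3 -m crank '[{"grip":0.02,"x":0,"y":0,"z":0,"yaw":0},{"grip":0.02,"x":0,"y":0,"z":0,"yaw":0},{"grip":0.02,"x":0,"y":0,"z":0,"yaw":0},{"grip":0.02,"x":0,"y":0,"z":0,"yaw":0},{"grip":0.02,"x":0,"y":0,"z":0,"yaw":0}]' 15
```

```text
time_s: 29.9
ee_pos: [541.6, 150.9, 98.4]
ee_rot: [-179.9, 0.1, 57.5]
force: [-0.1, 0.1, -0.5]
gripper_width: 25.8
gripper_force: 25.0
time_s: 30.32
ee_pos: [625.1, 21.1, 98.1]
ee_rot: [-179.9, 0.0, 85.7]
force: [0.3, 0.5, -1.0]
gripper_width: 25.3
gripper_force: 25.0
time_s: 30.73
ee_pos: [624.0, 23.5, 70.6]
ee_rot: [-179.9, 0.0, 85.5]
force: [0.4, 0.9, -1.8]
gripper_width: 25.9
gripper_force: 20.0
time_s: 31.15
ee_pos: [625.4, 22.6, 72.5]
ee_rot: [179.9, -0.0, 85.5]
force: [0.6, -0.8, -1.7]
gripper_width: 25.7
gripper_force: 15.0
```

```bash

python3 -m crank '[{"grip":0.02,"x":0,"y":0,"z":0.0015,"yaw":0},{"grip":0.02,"x":0,"y":0,"z":0.003,"yaw":0},{"grip":0.02,"x":0,"y":0,"z":0.0045,"yaw":0},{"grip":0.02,"x":0,"y":0,"z":0.006,"yaw":0},{"grip":0.02,"x":0,"y":0,"z":0.0065,"yaw":0}]' 15
python3 -m crank '[{"grip":0.02,"x":0,"y":0,"z":0.0005,"yaw":0},{"grip":0.02,"x":0,"y":0,"z":0.001,"yaw":0},{"grip":0.02,"x":0,"y":0,"z":0.001,"yaw":0},{"grip":0.02,"x":0,"y":0,"z":0.001,"yaw":0},{"grip":0.02,"x":0,"y":0,"z":0.001,"yaw":0}]' 15
python3 -c "
from workcell import *;s=state();print(s['ee_pos'],s['force'],s['torque'])"
```

```text
time_s: 31.57
ee_pos: [625.0, 22.4, 65.1]
ee_rot: [-180.0, 0.0, 85.5]
force: [-0.8, -0.4, -1.4]
gripper_width: 25.8
gripper_force: 15.0
time_s: 31.98
ee_pos: [625.2, 22.5, 64.5]
ee_rot: [180.0, 0.0, 85.5]
force: [-0.2, -0.8, -2.2]
gripper_width: 25.8
gripper_force: 15.0
[625.20711823  22.45272281  64.51928987] [-0.17210536 -0.79662592 -2.24515086] [-0.05157476 -0.08407313  0.00185915]
```

```bash

python3 -m crank '[{"grip":0.02,"x":0,"y":0,"z":0.001,"yaw":0},{"grip":0.02,"x":0,"y":0,"z":0.002,"yaw":0},{"grip":0.02,"x":0,"y":0,"z":0.002,"yaw":0},{"grip":0.02,"x":0,"y":0,"z":0.002,"yaw":0},{"grip":0.02,"x":0,"y":0,"z":0.002,"yaw":0}]' 15
python3 -m crank '[{"grip":0.03,"x":0,"y":0,"z":0,"yaw":0},{"grip":0.04,"x":0,"y":0,"z":0,"yaw":0},{"grip":0.044,"x":0,"y":0,"z":0,"yaw":0},{"grip":0.044,"x":0,"y":0,"z":0,"yaw":0},{"grip":0.044,"x":0,"y":0,"z":-0.01,"yaw":0}]' 15
python3 -m crank '[{"grip":0.054,"x":0,"y":0,"z":-0.03,"yaw":0},{"grip":0.054,"x":0,"y":0,"z":-0.05,"yaw":0},{"grip":0.054,"x":0,"y":0,"z":-0.055,"yaw":0},{"grip":0.054,"x":0,"y":0,"z":-0.06,"yaw":0},{"grip":0.054,"x":0,"y":0,"z":-0.06,"yaw":0}]' 15
python3 p.py 625.2 22.4 132.5 85.5 442.4 -159.2 80 175.5
```

```text
time_s: 32.4
ee_pos: [625.2, 22.5, 62.5]
ee_rot: [180.0, 0.0, 85.5]
force: [-0.7, -0.6, -1.4]
gripper_width: 25.9
gripper_force: 15.0
time_s: 32.82
ee_pos: [623.8, 22.4, 71.1]
ee_rot: [-179.8, 0.0, 85.5]
force: [-0.6, 0.4, 1.0]
gripper_width: 43.7
gripper_force: 0.0
time_s: 33.23
ee_pos: [625.3, 22.5, 133.3]
ee_rot: [179.9, 0.0, 85.5]
force: [0.1, 0.3, -0.3]
gripper_width: 54.2
gripper_force: 0.0
x -0.0651 y -0.0560 z 0.0175 yaw -0.524
x -0.0284 y -0.0811 z 0.0175 yaw -0.524
x 0.0159 y -0.0844 z 0.0175 yaw -0.524
-- 442.4 -159.2 80.0 175.5
```

```bash

python3 -m crank '[{"grip":0.054,"x":-0.013,"y":-0.0112,"z":0.003,"yaw":-0.105},{"grip":0.054,"x":-0.026,"y":-0.0224,"z":0.006,"yaw":-0.21},{"grip":0.054,"x":-0.039,"y":-0.0336,"z":0.01,"yaw":-0.314},{"grip":0.054,"x":-0.052,"y":-0.0448,"z":0.014,"yaw":-0.419},{"grip":0.054,"x":-0.0651,"y":-0.056,"z":0.0175,"yaw":-0.524}]' 5
python3 -m crank '[{"grip":0.054,"x":-0.0057,"y":-0.0162,"z":0.003,"yaw":-0.105},{"grip":0.054,"x":-0.0114,"y":-0.0324,"z":0.006,"yaw":-0.21},{"grip":0.054,"x":-0.017,"y":-0.0486,"z":0.01,"yaw":-0.314},{"grip":0.054,"x":-0.0227,"y":-0.0649,"z":0.014,"yaw":-0.419},{"grip":0.054,"x":-0.0284,"y":-0.0811,"z":0.0175,"yaw":-0.524}]' 5
python3 -m crank '[{"grip":0.054,"x":0.0032,"y":-0.0169,"z":0.003,"yaw":-0.105},{"grip":0.054,"x":0.0064,"y":-0.0338,"z":0.006,"yaw":-0.21},{"grip":0.054,"x":0.0095,"y":-0.0506,"z":0.01,"yaw":-0.314},{"grip":0.054,"x":0.0127,"y":-0.0675,"z":0.014,"yaw":-0.419},{"grip":0.054,"x":0.0159,"y":-0.0844,"z":0.0175,"yaw":-0.524}]' 5
python3 -m crank '[{"grip":0.054,"x":0,"y":0,"z":0,"yaw":0},{"grip":0.054,"x":0,"y":0,"z":0.01,"yaw":0},{"grip":0.054,"x":0,"y":0,"z":0.02,"yaw":0},{"grip":0.054,"x":0,"y":0,"z":0.03,"yaw":0},{"grip":0.054,"x":0,"y":0,"z":0.04,"yaw":0}]' 5
python3 -m crank '[{"grip":0.054,"x":0,"y":0,"z":0,"yaw":0},{"grip":0.054,"x":0,"y":0,"z":0,"yaw":0},{"grip":0.054,"x":0,"y":0,"z":0,"yaw":0},{"grip":0.054,"x":0,"y":0,"z":0,"yaw":0},{"grip":0.054,"x":0,"y":0,"z":0,"yaw":0}]' 5
python3 - <<'E'
from h import *
ims={n:avg(n,3) for n in CM}
for c in CM: print(c,fit("smallround",ims,442,-161,0,cams=(c,)))
f=np.vstack([cv2.resize(ims["side"][140:250,230:400,::-1],None,fx=4,fy=4),cv2.resize(ims["top"][150:185,230:400,::-1],None,fx=4,fy=4)]).astype(np.uint8)
cv2.imwrite("pics/a4.png",f[:600])
E
```

```text
time_s: 33.65
ee_pos: [562.5, -38.3, 113.2]
ee_rot: [-179.8, -0.1, 115.8]
force: [0.4, 0.3, -0.5]
gripper_width: 54.5
gripper_force: 0.0
time_s: 34.07
ee_pos: [501.4, -98.8, 96.0]
ee_rot: [-179.9, -0.2, 145.8]
force: [-0.3, -0.6, 0.5]
gripper_width: 53.9
gripper_force: 0.0
time_s: 34.48
ee_pos: [440.6, -159.2, 78.6]
ee_rot: [180.0, -0.2, 175.8]
force: [0.4, 0.3, -0.9]
gripper_width: 54.3
gripper_force: 0.0
time_s: 34.9
ee_pos: [442.3, -158.6, 39.0]
ee_rot: [180.0, -0.0, 175.4]
force: [-0.3, 0.6, -0.6]
gripper_width: 53.8
gripper_force: 0.0
time_s: 35.32
ee_pos: [442.7, -159.2, 40.5]
ee_rot: [-180.0, 0.1, 175.5]
force: [-0.2, 1.2, -0.4]
gripper_width: 53.9
gripper_force: 0.0
top (array([ 456.8, -136.9]), np.float64(-53.8), np.float64(0.688))
side (array([ 427.2, -163.8]), np.float64(34.1), np.float64(0.606))
```

View pics/a4.png

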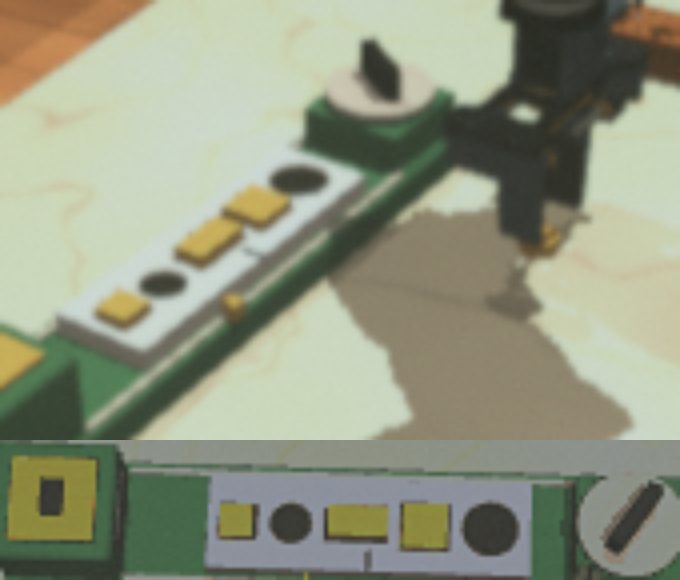

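Both views show three blanks lying flat in their pockets. The small round blank is between the fingers, so I'll pick it up now.

```bash

python3 -m crank '[{"grip":0.054,"x":0,"y":0,"z":0.01,"yaw":0},{"grip":0.054,"x":0,"y":0,"z":0.0205,"yaw":0},{"grip":0.054,"x":0,"y":0,"z":0.0205,"yaw":0},{"grip":0.054,"x":0,"y":0,"z":0.0205,"yaw":0},{"grip":0.045,"x":0,"y":0,"z":0.0205,"yaw":0}]' 5
python3 -m crank '[{"grip":0.038,"x":0,"y":0,"z":0,"yaw":0},{"grip":0.034,"x":0,"y":0,"z":0,"yaw":0},{"grip":0.03,"x":0,"y":0,"z":0,"yaw":0},{"grip":0.026,"x":0,"y":0,"z":0,"yaw":0},{"grip":0.026,"x":0,"y":0,"z":0,"yaw":0}]' 5
python3 -m crank '[{"grip":0.05,"x":0,"y":0,"z":0,"yaw":0},{"grip":0.05,"x":0,"y":0,"z":0,"yaw":0},{"grip":0.05,"x":0,"y":0,"z":0,"yaw":0},{"grip":0.05,"x":0,"y":0,"z":0,"yaw":0.1},{"grip":0.05,"x":0,"y":0,"z":0,"yaw":0.2}]' 5
python3 -m crank '[{"grip":0.05,"x":0,"y":0,"z":0,"yaw":0.12},{"grip":0.05,"x":0,"y":0,"z":0,"yaw":0.24},{"grip":0.05,"x":0,"y":0,"z":0,"yaw":0.36},{"grip":0.05,"x":0,"y":0,"z":0,"yaw":0.48},{"grip":0.05,"x":0,"y":0,"z":0,"yaw":0.6}]' 5
python3 -m crank '[{"grip":0.05,"x":0,"y":0,"z":0,"yaw":0.12},{"grip":0.05,"x":0,"y":0,"z":0,"yaw":0.24},{"grip":0.05,"x":0,"y":0,"z":0,"yaw":0.36},{"grip":0.05,"x":0,"y":0,"z":0,"yaw":0.48},{"grip":0.05,"x":0,"y":0,"z":0,"yaw":0.6}]' 5
python3 -m crank '[{"grip":0.05,"x":0,"y":0,"z":0,"yaw":0.1},{"grip":0.045,"x":0,"y":0,"z":0,"yaw":0.171},{"grip":0.04,"x":0,"y":0,"z":0,"yaw":0.171},{"grip":0.035,"x":0,"y":0,"z":0,"yaw":0.171},{"grip":0.03,"x":0,"y":0,"z":0,"yaw":0.171}]' 5
python3 -m crank '[{"grip":0.025,"x":0,"y":0,"z":0,"yaw":0},{"grip":0.025,"x":0,"y":0,"z":0,"yaw":0},{"grip":0.025,"x":0,"y":0,"z":0,"yaw":0},{"grip":0.025,"x":0,"y":0,"z":0,"yaw":0},{"grip":0.025,"x":0,"y":0,"z":0,"yaw":0}]' 25
python3 -m crank '[{"grip":0.025,"x":0,"y":0,"z":-0.015,"yaw":0},{"grip":0.025,"x":0,"y":0,"z":-0.035,"yaw":0},{"grip":0.025,"x":0,"y":0,"z":-0.055,"yaw":0},{"grip":0.025,"x":0,"y":0,"z":-0.075,"yaw":0},{"grip":0.025,"x":0,"y":0,"z":-0.08,"yaw":0}]' 25
python3 p.py 442.4 -159.2 99.5 85.5 629.1 76.7 99.5 85.5
```

```text
time_s: 36.03
ee_pos: [442.6, -159.2, 19.8]
ee_rot: [-180.0, 0.0, 175.5]
force: [-0.7, -0.0, -0.1]
gripper_width: 49.7
gripper_force: 0.0
time_s: 36.45
ee_pos: [442.6, -159.2, 19.9]
ee_rot: [-180.0, 0.0, 175.5]
force: [-0.2, 0.9, 3.6]
gripper_width: 31.4
gripper_force: 5.0
time_s: 36.87
ee_pos: [442.2, -159.1, 19.3]
ee_rot: [-180.0, -0.0, 163.8]
force: [0.3, 0.2, 0.5]
gripper_width: 50.1
gripper_force: 0.0
time_s: 37.28
ee_pos: [442.2, -159.1, 19.3]
ee_rot: [-180.0, -0.0, 129.4]
force: [0.4, -0.5, -0.2]
gripper_width: 49.9
gripper_force: 0.0
time_s: 37.7
ee_pos: [442.2, -159.1, 19.3]
ee_rot: [-180.0, -0.0, 95.0]
force: [-0.4, -0.1, 0.2]
gripper_width: 50.2
gripper_force: 0.0
time_s: 38.12
ee_pos: [442.3, -159.1, 19.4]
ee_rot: [-180.0, 0.0, 85.6]
force: [-0.7, -0.0, -0.0]
gripper_width: 31.7
gripper_force: 5.4
time_s: 38.53
ee_pos: [442.2, -159.1, 19.4]
ee_rot: [-180.0, 0.0, 85.5]
force: [0.1, 0.6, -0.8]
gripper_width: 31.0
gripper_force: 25.0
time_s: 38.95
ee_pos: [443.9, -159.7, 102.1]
ee_rot: [179.7, 0.1, 85.5]
force: [1.0, 0.4, -0.9]
gripper_width: 31.0
gripper_force: 25.0
x 0.1249 y 0.0838 z -0.0000 yaw -0.000
x 0.1249 y 0.0838 z -0.0000 yaw -0.000
-- 629.1 76.7 99.5 85.5
```

```bash

python3 -m crank '[{"grip":0.025,"x":0.025,"y":0.0168,"z":0,"yaw":0},{"grip":0.025,"x":0.05,"y":0.0335,"z":0,"yaw":0},{"grip":0.025,"x":0.075,"y":0.0503,"z":0,"yaw":0},{"grip":0.025,"x":0.1,"y":0.067,"z":0,"yaw":0},{"grip":0.025,"x":0.1249,"y":0.0838,"z":0,"yaw":0}]' 25
python3 -m crank '[{"grip":0.025,"x":0.025,"y":0.0168,"z":0,"yaw":0},{"grip":0.025,"x":0.05,"y":0.0335,"z":0,"yaw":0},{"grip":0.025,"x":0.075,"y":0.0503,"z":0,"yaw":0},{"grip":0.025,"x":0.1,"y":0.067,"z":0,"yaw":0},{"grip":0.025,"x":0.1249,"y":0.0838,"z":0,"yaw":0}]' 25
python3 -m crank '[{"grip":0.025,"x":0,"y":0,"z":0,"yaw":0},{"grip":0.025,"x":0,"y":0,"z":0.006,"yaw":0},{"grip":0.025,"x":0,"y":0,"z":0.012,"yaw":0},{"grip":0.025,"x":0,"y":0,"z":0.02,"yaw":0},{"grip":0.025,"x":0,"y":0,"z":0.0275,"yaw":0}]' 20
python3 -m crank '[{"grip":0.025,"x":0,"y":0,"z":0,"yaw":0},{"grip":0.025,"x":0,"y":0,"z":0,"yaw":0},{"grip":0.025,"x":0,"y":0,"z":0,"yaw":0},{"grip":0.025,"x":0,"y":0,"z":0,"yaw":0},{"grip":0.025,"x":0,"y":0,"z":0,"yaw":0}]' 15
```

```text
time_s: 39.37
ee_pos: [535.8, -39.9, 98.6]
ee_rot: [-179.9, 0.0, 85.5]
force: [0.6, -0.1, -1.1]
gripper_width: 30.9
gripper_force: 25.0
time_s: 39.78
ee_pos: [629.0, 78.1, 98.2]
ee_rot: [-179.9, 0.0, 85.5]
force: [0.2, -0.4, -1.8]
gripper_width: 31.0
gripper_force: 25.0
time_s: 40.2
ee_pos: [627.7, 75.8, 70.7]
ee_rot: [-179.9, 0.0, 85.5]
force: [0.9, -0.6, -1.2]
gripper_width: 31.4
gripper_force: 20.0
time_s: 40.62
ee_pos: [629.2, 76.8, 72.5]
ee_rot: [179.9, -0.0, 85.5]
force: [-0.4, -0.0, -0.1]
gripper_width: 31.1
gripper_force: 15.0
```

```bash

python3 -m crank '[{"grip":0.025,"x":0,"y":0,"z":0.0015,"yaw":0},{"grip":0.025,"x":0,"y":0,"z":0.003,"yaw":0},{"grip":0.025,"x":0,"y":0,"z":0.0045,"yaw":0},{"grip":0.025,"x":0,"y":0,"z":0.006,"yaw":0},{"grip":0.025,"x":0,"y":0,"z":0.0065,"yaw":0}]' 15
python3 -m crank '[{"grip":0.025,"x":0,"y":0,"z":0.0005,"yaw":0},{"grip":0.025,"x":0,"y":0,"z":0.001,"yaw":0},{"grip":0.025,"x":0,"y":0,"z":0.001,"yaw":0},{"grip":0.025,"x":0,"y":0,"z":0.001,"yaw":0},{"grip":0.025,"x":0,"y":0,"z":0.001,"yaw":0}]' 15
python3 -c "
from workcell import *;s=state();print(s['ee_pos'],s['force'],s['torque'])"
```

```text
time_s: 41.03
ee_pos: [628.8, 76.8, 65.2]
ee_rot: [-180.0, 0.0, 85.5]
force: [0.1, -0.5, -1.2]
gripper_width: 31.0
gripper_force: 15.0
time_s: 41.45
ee_pos: [628.9, 76.9, 64.5]
ee_rot: [180.0, 0.0, 85.5]
force: [0.2, -0.3, -1.4]
gripper_width: 30.8
gripper_force: 15.0
[628.89743562  76.87475185  64.47800567] [ 0.23928589 -0.27569948 -1.43228723] [-0.0210833  -0.12502429  0.00702656]
```

```bash

python3 -m crank '[{"grip":0.025,"x":0,"y":0,"z":0.001,"yaw":0},{"grip":0.025,"x":0,"y":0,"z":0.0019,"yaw":0},{"grip":0.025,"x":0,"y":0,"z":0.0019,"yaw":0},{"grip":0.025,"x":0,"y":0,"z":0.0019,"yaw":0},{"grip":0.025,"x":0,"y":0,"z":0.0019,"yaw":0}]' 15
python3 -m crank '[{"grip":0.036,"x":0,"y":0,"z":0,"yaw":0},{"grip":0.042,"x":0,"y":0,"z":0,"yaw":0},{"grip":0.048,"x":0,"y":0,"z":0,"yaw":0},{"grip":0.048,"x":0,"y":0,"z":0,"yaw":0},{"grip":0.048,"x":0,"y":0,"z":-0.01,"yaw":0}]' 15
python3 -m crank '[{"grip":0.048,"x":0,"y":0,"z":-0.03,"yaw":0},{"grip":0.048,"x":0,"y":0,"z":-0.06,"yaw":0},{"grip":0.048,"x":0,"y":0,"z":-0.09,"yaw":0},{"grip":0.048,"x":0,"y":0,"z":-0.1,"yaw":0},{"grip":0.048,"x":0,"y":0,"z":-0.1,"yaw":0}]' 15
python3 -m crank '[{"grip":0.048,"x":0.02,"y":-0.03,"z":0,"yaw":0},{"grip":0.048,"x":0.04,"y":-0.06,"z":0,"yaw":0},{"grip":0.048,"x":0.06,"y":-0.09,"z":0,"yaw":0},{"grip":0.048,"x":0.08,"y":-0.12,"z":0,"yaw":0},{"grip":0.048,"x":0.09,"y":-0.15,"z":0,"yaw":0}]' 15
python3 -m crank '[{"grip":0.048,"x":0.02,"y":-0.02,"z":0,"yaw":0},{"grip":0.048,"x":0.04,"y":-0.04,"z":0,"yaw":0},{"grip":0.048,"x":0.06,"y":-0.06,"z":0,"yaw":0},{"grip":0.048,"x":0.08,"y":-0.06,"z":0,"yaw":0},{"grip":0.048,"x":0.08,"y":-0.06,"z":0,"yaw":0}]' 15
cat > w.py <<'E'
from h import *
import sys
def barfit(im,cam,x0,y0,a0):
    o=np.array([[30,7],[-30,7],[-30,-7],[30,-7.]]);c=proj(cam,[[x0,y0,91]])[0].round().astype(int);b=(c[0]-11,c[1]-11,23,23)
    D=drk(im)[b[1]:b[1]+23,b[0]:b[0]+23]
    f=lambda p:1-np.corrcoef(soft(mask(cam,[place(o,p[0],p[1],p[2]/30,76),place(o,p[0],p[1],p[2]/30,106)],b)).ravel(),D.ravel())[0,1]
    r=min((minimize(f,[x0,y0,(a0+d)*30],method="Nelder-Mead",options=dict(initial_simplex=[[x0,y0,(a0+d)*30],[x0+5,y0,(a0+d)*30],[x0,y0+5,(a0+d)*30],[x0,y0,(a0+d)*30+8]])) for d in(-.3,0,.3)),key=lambda r:r.fun)
    return r.x[:2].round(1),round(np.degrees(r.x[2]/30),1),round(r.fun,3)
E
python3 - <<'E'
from w import *
ims={n:avg(n,6) for n in CM};np.savez("i2.npz",**ims)
for c in CM:
    print(c,"bar",barfit(ims[c],c,603,-205,-.7))
    print([fit(k,ims,*q,-.08,z=43,cams=(c,),pad=-6) for k,q in dict(smallsquare=(632.6,119),smallround=(629,76),oblong=(625,22),square=(620.5,-36)).items()])
f=np.vstack([cv2.resize(ims["side"][140:250,230:400,::-1],None,fx=4,fy=4),cv2.resize(ims["top"][150:185,230:400,::-1],None,fx=4,fy=4)]).astype(np.uint8)
cv2.imwrite("pics/a5.png",f[:600])
E
```

```text
time_s: 41.87
ee_pos: [628.9, 76.8, 62.5]
ee_rot: [-180.0, 0.0, 85.5]
force: [-0.3, 0.2, -1.0]
gripper_width: 31.1
gripper_force: 15.0
time_s: 42.28
ee_pos: [627.5, 76.7, 71.1]
ee_rot: [-179.8, 0.0, 85.5]
force: [-0.5, -0.2, 0.1]
gripper_width: 47.8
gripper_force: 0.0
time_s: 42.7
ee_pos: [630.8, 77.1, 176.8]
ee_rot: [179.6, -0.1, 85.5]
force: [0.2, 0.1, 0.5]
gripper_width: 48.4
gripper_force: 0.0
time_s: 43.12
ee_pos: [484.0, 179.6, 170.8]
ee_rot: [-179.8, 0.0, 85.6]
force: [0.3, 0.2, -0.6]
gripper_width: 48.1
gripper_force: 0.0
time_s: 43.53
ee_pos: [431.5, 265.1, 171.3]
ee_rot: [-179.9, -0.0, 85.7]
force: [0.6, -0.0, 0.3]
gripper_width: 47.7
gripper_force: 0.0
top bar (array([ 607.1, -204.9]), np.float64(-39.4), np.float64(0.153))
[(array([631.3, 119.2]), np.float64(-4.1), np.float64(0.192)), (array([628. ,  75.1]), np.float64(9.8), np.float64(0.161)), (array([626.8,  18.3]), np.float64(-2.7), np.float64(0.022)), (array([619.5, -37.1]), np.float64(-4.4), np.float64(0.108))]
side bar (array([ 607.4, -200.3]), np.float64(-41.6), np.float64(0.131))
[(array([634.5, 115.8]), np.float64(13.7), np.float64(0.232)), (array([637.9, 117.9]), np.float64(-10.5), np.float64(0.212)), (array([642.4,  54.1]), np.float64(13.5), np.float64(0.478)), (array([716.9, -84.4]), np.float64(175.4), np.float64(0.995))]
  c /= stddev[:, None]
  c /= stddev[None, :]
```

View pics/a5.png

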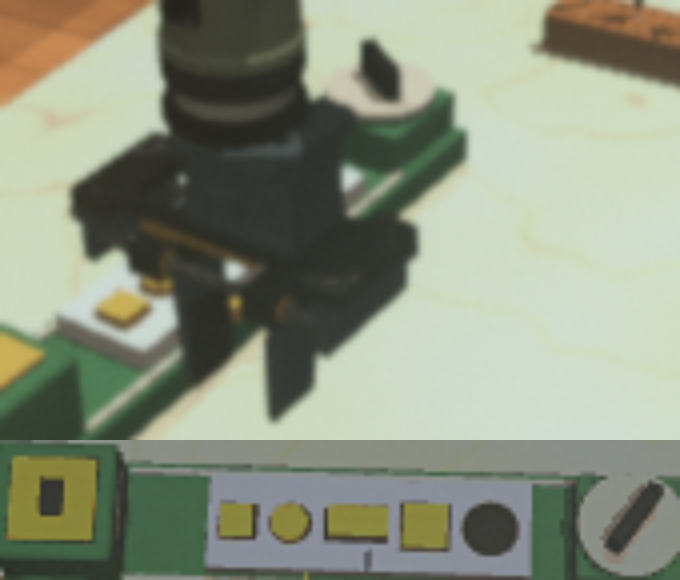

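All four blanks are flat in their pockets, and the large round pocket stays empty. Now the wheel, with its axis at about (607,-201) and the bar at about -40.5°.

```bash
python3 -c "
from workcell import *;s=state();print(s['ee_pos'],s['ee_rot'])"; python3 p.py 431.5 263.5 172 85.5 607 -201 155 139.5
```

```text
[432.91053641 262.39055325 172.59589859] [1.79995189e+02 3.08147168e-03 8.54954595e+01]
x -0.1498 y 0.0705 z 0.0057 yaw -0.314
x -0.1642 y 0.0207 z 0.0057 yaw -0.314
x -0.1626 y -0.0310 z 0.0057 yaw -0.314
-- 607.0 -201.0 155.0 139.5
```

```bash

python3 -m crank '[{"grip":0.05,"x":-0.03,"y":0.0141,"z":0,"yaw":-0.063},{"grip":0.05,"x":-0.06,"y":0.0282,"z":0,"yaw":-0.126},{"grip":0.05,"x":-0.09,"y":0.0423,"z":0,"yaw":-0.188},{"grip":0.05,"x":-0.12,"y":0.0564,"z":0,"yaw":-0.251},{"grip":0.05,"x":-0.1498,"y":0.0705,"z":0,"yaw":-0.314}]' 10
python3 -m crank '[{"grip":0.05,"x":-0.033,"y":0.0041,"z":0,"yaw":-0.063},{"grip":0.05,"x":-0.066,"y":0.0083,"z":0,"yaw":-0.126},{"grip":0.05,"x":-0.0985,"y":0.0124,"z":0,"yaw":-0.188},{"grip":0.05,"x":-0.131,"y":0.0166,"z":0,"yaw":-0.251},{"grip":0.05,"x":-0.1642,"y":0.0207,"z":0,"yaw":-0.314}]' 10
python3 -m crank '[{"grip":0.05,"x":-0.0325,"y":-0.0062,"z":0,"yaw":-0.063},{"grip":0.05,"x":-0.065,"y":-0.0124,"z":0,"yaw":-0.126},{"grip":0.05,"x":-0.0975,"y":-0.0186,"z":0,"yaw":-0.188},{"grip":0.05,"x":-0.13,"y":-0.0248,"z":0,"yaw":-0.251},{"grip":0.05,"x":-0.1626,"y":-0.031,"z":0,"yaw":-0.314}]' 10
python3 -m crank '[{"grip":0.05,"x":0,"y":0,"z":0,"yaw":0},{"grip":0.05,"x":0,"y":0,"z":0.01,"yaw":0},{"grip":0.05,"x":0,"y":0,"z":0.02,"yaw":0},{"grip":0.05,"x":0,"y":0,"z":0.03,"yaw":0},{"grip":0.05,"x":0,"y":0,"z":0.03,"yaw":0}]' 10
python3 -m crank '[{"grip":0.05,"x":0,"y":0,"z":0,"yaw":0},{"grip":0.05,"x":0,"y":0,"z":0,"yaw":0},{"grip":0.05,"x":0,"y":0,"z":0,"yaw":0},{"grip":0.05,"x":0,"y":0,"z":0,"yaw":0},{"grip":0.05,"x":0,"y":0,"z":0,"yaw":0}]' 10
```

```text
time_s: 44.55
ee_pos: [491.7, 106.4, 172.7]
ee_rot: [180.0, 0.0, 103.7]
force: [1.0, -0.2, -0.1]
gripper_width: 50.2
gripper_force: 0.0
time_s: 44.97
ee_pos: [550.2, -48.6, 172.7]
ee_rot: [180.0, 0.0, 121.7]
force: [0.9, 0.3, 0.3]
gripper_width: 50.2
gripper_force: 0.0
time_s: 45.38
ee_pos: [608.7, -203.5, 172.6]
ee_rot: [180.0, -0.0, 139.7]
force: [-0.5, 0.9, -0.2]
gripper_width: 49.9
gripper_force: 0.0
time_s: 45.8
ee_pos: [606.3, -199.9, 139.4]
ee_rot: [-179.9, -0.3, 139.6]
force: [0.2, -0.1, -0.4]
gripper_width: 50.3
gripper_force: 0.0
time_s: 46.22
ee_pos: [608.7, -201.7, 143.1]
ee_rot: [180.0, 0.1, 139.5]
force: [-0.8, -0.5, 0.5]
gripper_width: 50.2
gripper_force: 0.0
```

```bash

python3 -m crank '[{"grip":0.05,"x":0,"y":0,"z":0.015,"yaw":0},{"grip":0.05,"x":0,"y":0,"z":0.03,"yaw":0},{"grip":0.05,"x":0,"y":0,"z":0.042,"yaw":0},{"grip":0.05,"x":0,"y":0,"z":0.049,"yaw":0},{"grip":0.05,"x":0,"y":0,"z":0.049,"yaw":0}]' 10
python3 -m crank '[{"grip":0.04,"x":0,"y":0,"z":0,"yaw":0},{"grip":0.03,"x":0,"y":0,"z":0,"yaw":0},{"grip":0.025,"x":0,"y":0,"z":0,"yaw":0},{"grip":0.022,"x":0,"y":0,"z":0,"yaw":0},{"grip":0.02,"x":0,"y":0,"z":0,"yaw":0}]' 10
python3 -m crank '[{"grip":0.016,"x":0,"y":0,"z":0,"yaw":0},{"grip":0.012,"x":0,"y":0,"z":0,"yaw":0},{"grip":0.01,"x":0,"y":0,"z":0,"yaw":0},{"grip":0.01,"x":0,"y":0,"z":0,"yaw":0},{"grip":0.01,"x":0,"y":0,"z":0,"yaw":0}]' 10
python3 -c "
from workcell import *;s=state();print(s['ee_pos'],s['ee_rot'],s['force'],s['torque'],s['gripper_width'])"
```

```text
time_s: 46.63
ee_pos: [607.5, -201.5, 92.1]
ee_rot: [-179.9, -0.2, 139.5]
force: [-0.3, -0.1, 0.6]
gripper_width: 49.8
gripper_force: 0.0
time_s: 47.05
ee_pos: [608.7, -201.9, 94.2]
ee_rot: [180.0, 0.1, 139.5]
force: [-0.4, 0.2, -0.9]
gripper_width: 21.0
gripper_force: 0.0
time_s: 47.47
ee_pos: [607.6, -202.7, 94.0]
ee_rot: [-179.9, -0.0, 139.5]
force: [-3.0, -3.5, 3.0]
gripper_width: 13.8
gripper_force: 10.0
[ 607.62980364 -202.72786972   93.98496605] [-1.79879842e+02 -8.29591839e-04  1.39517682e+02] [-3.04913927 -3.49824078  3.0293049 ] [-0.5208417   0.4574842   0.02716155] 13.79096813492092
```

```bash

python3 -m crank '[{"grip":0.01,"x":0,"y":-0.0013,"z":0,"yaw":0},{"grip":0.01,"x":0,"y":-0.0013,"z":0,"yaw":0.1},{"grip":0.01,"x":0,"y":-0.0013,"z":0,"yaw":0.2},{"grip":0.01,"x":0,"y":-0.0013,"z":0,"yaw":0.3},{"grip":0.01,"x":0,"y":-0.0013,"z":0,"yaw":0.4}]' 20
python3 -m crank '[{"grip":0.01,"x":0,"y":0,"z":0,"yaw":0.12},{"grip":0.01,"x":0,"y":0,"z":0,"yaw":0.24},{"grip":0.01,"x":0,"y":0,"z":0,"yaw":0.36},{"grip":0.01,"x":0,"y":0,"z":0,"yaw":0.48},{"grip":0.01,"x":0,"y":0,"z":0,"yaw":0.6}]' 20
python3 -c "
from workcell import *;s=state();print(s['ee_pos'],s['ee_rot'],s['force'],s['torque'],s['gripper_width'],s['qpos'])"
```

```text
time_s: 47.88
ee_pos: [608.1, -202.4, 94.0]
ee_rot: [179.9, 0.0, 116.3]
force: [0.2, 1.1, 2.1]
gripper_width: 14.3
gripper_force: 20.0
time_s: 48.3
ee_pos: [608.9, -202.2, 94.0]
ee_rot: [179.8, -0.0, 81.9]
force: [2.9, 0.1, 2.3]
gripper_width: 14.4
gripper_force: 20.0
[ 608.90282145 -202.24443178   93.9806804 ] [ 1.79840480e+02 -4.80436930e-02  8.18720785e+01] [2.88171683 0.08217122 2.29363508] [-0.01384452 -0.05705344  0.09246904] 14.358818446445461 [-19.43999736  30.06930037  91.0043768    0.09167746  58.77935784
 -11.35942809]
```

```bash

python3 -m crank '[{"grip":0.01,"x":0,"y":0.0008,"z":0,"yaw":0.12},{"grip":0.01,"x":0,"y":0.0008,"z":0,"yaw":0.24},{"grip":0.01,"x":0,"y":0.0008,"z":0,"yaw":0.36},{"grip":0.01,"x":0,"y":0.0008,"z":0,"yaw":0.48},{"grip":0.01,"x":0,"y":0.0008,"z":0,"yaw":0.6}]' 20
python3 -m crank '[{"grip":0.01,"x":0,"y":0,"z":0,"yaw":0.12},{"grip":0.01,"x":0,"y":0,"z":0,"yaw":0.24},{"grip":0.01,"x":0,"y":0,"z":0,"yaw":0.36},{"grip":0.01,"x":0,"y":0,"z":0,"yaw":0.48},{"grip":0.01,"x":0,"y":0,"z":0,"yaw":0.6}]' 20
python3 -m crank '[{"grip":0.01,"x":0,"y":0,"z":0,"yaw":0.12},{"grip":0.01,"x":0,"y":0,"z":0,"yaw":0.24},{"grip":0.01,"x":0,"y":0,"z":0,"yaw":0.36},{"grip":0.01,"x":0,"y":0,"z":0,"yaw":0.48},{"grip":0.01,"x":0,"y":0,"z":0,"yaw":0.6}]' 20
python3 -m crank '[{"grip":0.01,"x":0,"y":0,"z":0,"yaw":0.12},{"grip":0.01,"x":0,"y":0,"z":0,"yaw":0.24},{"grip":0.01,"x":0,"y":0,"z":0,"yaw":0.36},{"grip":0.01,"x":0,"y":0,"z":0,"yaw":0.48},{"grip":0.01,"x":0,"y":0,"z":0,"yaw":0.6}]' 20
python3 -c "
from workcell import *;s=state();print(s['ee_pos'],s['ee_rot'],s['force'],s['torque'],s['gripper_width'],s['qpos'][5])"
```

```text
time_s: 48.72
ee_pos: [609.7, -202.7, 94.0]
ee_rot: [179.9, -0.1, 47.5]
force: [2.3, 0.1, 1.4]
gripper_width: 14.0
gripper_force: 20.0
time_s: 49.13
ee_pos: [610.1, -203.4, 94.0]
ee_rot: [179.9, -0.2, 13.1]
force: [3.2, -2.2, -1.0]
gripper_width: 13.8
gripper_force: 20.0
time_s: 49.55
ee_pos: [610.1, -204.2, 94.0]
ee_rot: [179.9, -0.3, -21.2]
force: [2.9, -5.4, -0.9]
gripper_width: 13.9
gripper_force: 20.0
time_s: 49.97
ee_pos: [609.5, -204.8, 94.0]
ee_rot: [-180.0, -0.3, -55.6]
force: [0.9, -6.5, 0.4]
gripper_width: 13.6
gripper_force: 20.0
[ 609.50668127 -204.84062444   93.9847702 ] [-179.9858392    -0.26595075  -55.60487926] [ 0.8777507  -6.52631352  0.35177674] [-0.90003314  0.1135172   0.11138856] 13.581375444499171 126.16416465352742
```

```bash

python3 -m crank '[{"grip":0.02,"x":0,"y":0,"z":0,"yaw":0},{"grip":0.03,"x":0,"y":0,"z":0,"yaw":0},{"grip":0.04,"x":0,"y":0,"z":0,"yaw":0},{"grip":0.05,"x":0,"y":0,"z":0,"yaw":0},{"grip":0.05,"x":0,"y":0,"z":-0.01,"yaw":0}]' 10
python3 -m crank '[{"grip":0.05,"x":0,"y":0,"z":-0.02,"yaw":0},{"grip":0.05,"x":0,"y":0,"z":-0.035,"yaw":0},{"grip":0.05,"x":0,"y":0,"z":-0.035,"yaw":-0.12},{"grip":0.05,"x":0,"y":0,"z":-0.035,"yaw":-0.24},{"grip":0.05,"x":0,"y":0,"z":-0.035,"yaw":-0.342}]' 10
python3 -m crank '[{"grip":0.05,"x":0,"y":0,"z":0,"yaw":-0.12},{"grip":0.05,"x":0,"y":0,"z":0,"yaw":-0.24},{"grip":0.05,"x":0,"y":0,"z":0,"yaw":-0.36},{"grip":0.05,"x":0,"y":0,"z":0,"yaw":-0.48},{"grip":0.05,"x":0,"y":0,"z":0,"yaw":-0.6}]' 10
python3 -m crank '[{"grip":0.05,"x":0,"y":0,"z":0,"yaw":-0.12},{"grip":0.05,"x":0,"y":0,"z":0,"yaw":-0.24},{"grip":0.05,"x":0,"y":0,"z":0,"yaw":-0.36},{"grip":0.05,"x":0,"y":0,"z":0,"yaw":-0.48},{"grip":0.05,"x":0,"y":0,"z":0,"yaw":-0.6}]' 10
python3 -m crank '[{"grip":0.05,"x":0,"y":0,"z":0,"yaw":-0.12},{"grip":0.05,"x":0,"y":0,"z":0,"yaw":-0.24},{"grip":0.05,"x":0,"y":0,"z":0,"yaw":-0.36},{"grip":0.05,"x":0,"y":0,"z":0,"yaw":-0.48},{"grip":0.05,"x":0,"y":0,"z":0,"yaw":-0.6}]' 10
python3 -m crank '[{"grip":0.05,"x":0,"y":0,"z":0,"yaw":-0.12},{"grip":0.05,"x":0,"y":0,"z":0,"yaw":-0.24},{"grip":0.05,"x":0,"y":0,"z":0,"yaw":-0.36},{"grip":0.05,"x":0,"y":0,"z":0,"yaw":-0.48},{"grip":0.05,"x":0,"y":0,"z":0,"yaw":-0.6}]' 10
python3 -m crank '[{"grip":0.05,"x":0,"y":0,"z":0,"yaw":-0.12},{"grip":0.05,"x":0,"y":0,"z":0,"yaw":-0.24},{"grip":0.05,"x":0,"y":0,"z":0,"yaw":-0.36},{"grip":0.05,"x":0,"y":0,"z":0,"yaw":-0.4},{"grip":0.05,"x":0,"y":0,"z":0,"yaw":-0.4}]' 10
python3 - <<'E'
from w import *
s=state();print(s['ee_pos'],s['ee_rot'],s['qpos'][5])
ims={n:avg(n,5) for n in CM};np.savez("i3.npz",**ims)
f=np.vstack([cv2.resize(ims["side"][140:250,230:400,::-1],None,fx=4,fy=4),cv2.resize(ims["top"][150:190,230:400,::-1],None,fx=4,fy=4)]).astype(np.uint8)
cv2.imwrite("pics/a6.png",f[:600])
E
```

```text
time_s: 50.38
ee_pos: [607.1, -202.0, 101.8]
ee_rot: [179.9, 0.2, -55.2]
force: [-0.4, -0.1, 0.3]
gripper_width: 43.9
gripper_force: 0.0
time_s: 50.8
ee_pos: [608.8, -202.7, 140.0]
ee_rot: [-180.0, -0.1, -35.3]
force: [0.4, 0.2, -0.7]
gripper_width: 50.3
gripper_force: 0.0
time_s: 51.22
ee_pos: [608.6, -202.6, 139.5]
ee_rot: [180.0, -0.1, -0.9]
force: [-0.1, -0.2, -0.4]
gripper_width: 50.0
gripper_force: 0.0
time_s: 51.63
ee_pos: [608.6, -202.7, 139.5]
ee_rot: [180.0, -0.0, 33.4]
force: [0.3, -0.4, -0.2]
gripper_width: 50.0
gripper_force: 0.0
time_s: 52.05
ee_pos: [608.6, -202.7, 139.4]
ee_rot: [180.0, -0.0, 67.8]
force: [0.5, -0.4, -0.2]
gripper_width: 49.9
gripper_force: 0.0
time_s: 52.47
ee_pos: [608.6, -202.7, 139.5]
ee_rot: [179.9, 0.0, 102.2]
force: [-0.3, 0.1, -0.8]
gripper_width: 49.7
gripper_force: 0.0
time_s: 52.88
ee_pos: [608.6, -202.7, 139.4]
ee_rot: [180.0, 0.0, 124.8]
force: [0.4, 0.2, -0.6]
gripper_width: 50.1
gripper_force: 0.0
[ 608.63577023 -202.72223556  139.39778536] [1.79963387e+02 3.83181774e-02 1.24790479e+02] -54.246540049236266
```

View pics/a6.png

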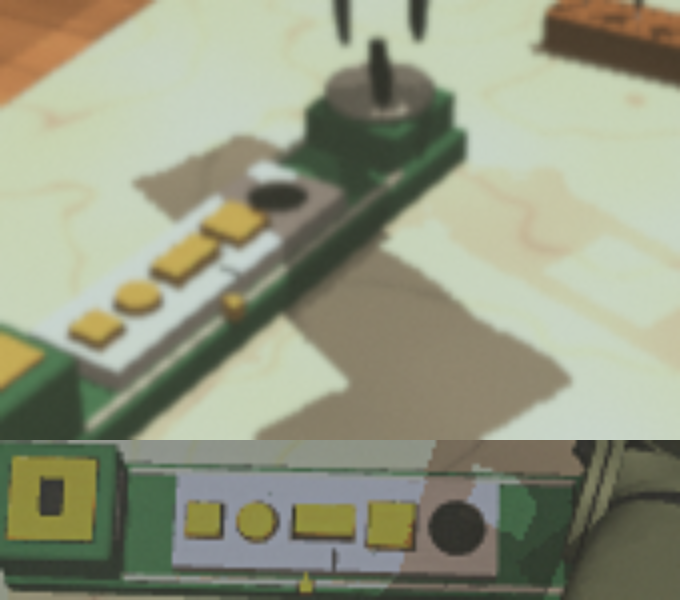

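```bash
cat > m.py <<'E'
from h import *
import sys
from scipy.ndimage import map_coordinates
u=np.array([.0788,.9969]);v=np.array([.9969,-.0788])
OFF=dict(top=np.array([0,0]),side=np.array([2.0,0.0]))
def prof(im,cam,s,xs,z,ch):
    o=np.array([623.9,12.0])+OFF[cam]
    g=ch(im);P=np.array([[*(o+u*(a-0)+v*x),z] for a in s for x in xs])
    q=proj(cam,P);return map_coordinates(g,[q[:,1],q[:,0]],order=3).reshape(len(s),-1).mean(1)
def peak(s,p,w=5):
    b=np.interp(s,[s[0],s[-1]],[np.median(p[:15]),np.median(p[-15:])]);p=p-np.median(p);i=p.argmax();k=abs(s-s[i])<w
    q=np.clip(p[k]-.3*p.max(),0,None);return round((q*s[k]).sum()/q.sum(),2),round(p.max(),1)
def run(fn,guess=None):
    d=np.load(fn)
    for c in("top","side"):
        s=np.arange(-15,80,.25)
        m=prof(d[c],c,s,np.arange(-36,-26,2),48,drk);p=prof(d[c],c,s,np.arange(-46,-40,1.5),45,yel)
        k=(abs(s-guess)<15) if guess is not None else s<20
        print(fn,c,"line",peak(s[k],m[k]),"ptr",peak(s,p))
if __name__=="__main__": run(sys.argv[1],float(sys.argv[2]) if len(sys.argv)>2 else None)
E
for a in "i0.npz 0" "i2.npz 0" "i3.npz 27"; do python3 m.py $a;done; python3 -c "
from h import *
for c in CM: print(-CM[c]['R'].T@CM[c]['t'])"
```

```text
i0.npz top line (np.float64(-3.36), np.float64(62.5)) ptr (np.float64(47.61), np.float64(52.1))
i0.npz side line (np.float64(-1.43), np.float64(39.8)) ptr (np.float64(48.85), np.float64(19.2))
i2.npz top line (np.float64(-3.38), np.float64(61.6)) ptr (np.float64(47.62), np.float64(52.6))
i2.npz side line (np.float64(-1.49), np.float64(5.8)) ptr (np.float64(11.36), np.float64(10.3))
i3.npz top line (np.float64(24.44), np.float64(80.6)) ptr (np.float64(47.61), np.float64(54.1))
i3.npz side line (np.float64(25.48), np.float64(43.0)) ptr (np.float64(48.9), np.float64(20.7))
[ 226.70323476   11.30966183 1429.33421008]
[-29.58758008 941.98415721 809.0659568 ]
```

```bash

python3 -m crank '[{"grip":0.05,"x":-0.0007,"y":-0.0005,"z":0.013,"yaw":0},{"grip":0.05,"x":-0.0007,"y":-0.0005,"z":0.026,"yaw":0},{"grip":0.05,"x":-0.0007,"y":-0.0005,"z":0.038,"yaw":0},{"grip":0.05,"x":-0.0007,"y":-0.0005,"z":0.0453,"yaw":0},{"grip":0.05,"x":-0.0007,"y":-0.0005,"z":0.0453,"yaw":0}]' 10
python3 -m crank '[{"grip":0.04,"x":0,"y":0,"z":0,"yaw":0},{"grip":0.03,"x":0,"y":0,"z":0,"yaw":0},{"grip":0.025,"x":0,"y":0,"z":0,"yaw":0},{"grip":0.022,"x":0,"y":0,"z":0,"yaw":0},{"grip":0.02,"x":0,"y":0,"z":0,"yaw":0}]' 10
python3 -m crank '[{"grip":0.016,"x":0,"y":0,"z":0,"yaw":0},{"grip":0.012,"x":0,"y":0,"z":0,"yaw":0},{"grip":0.01,"x":0,"y":0,"z":0,"yaw":0},{"grip":0.01,"x":0,"y":0,"z":0,"yaw":0},{"grip":0.01,"x":0,"y":0,"z":0,"yaw":0}]' 20
python3 -m crank '[{"grip":0.01,"x":0,"y":0,"z":0,"yaw":0.12},{"grip":0.01,"x":0,"y":0,"z":0,"yaw":0.24},{"grip":0.01,"x":0,"y":0,"z":0,"yaw":0.36},{"grip":0.01,"x":0,"y":0,"z":0,"yaw":0.48},{"grip":0.01,"x":0,"y":0,"z":0,"yaw":0.6}]' 20
python3 -m crank '[{"grip":0.01,"x":0,"y":0,"z":0,"yaw":0.12},{"grip":0.01,"x":0,"y":0,"z":0,"yaw":0.24},{"grip":0.01,"x":0,"y":0,"z":0,"yaw":0.36},{"grip":0.01,"x":0,"y":0,"z":0,"yaw":0.48},{"grip":0.01,"x":0,"y":0,"z":0,"yaw":0.6}]' 20
python3 -m crank '[{"grip":0.01,"x":0,"y":0,"z":0,"yaw":0.12},{"grip":0.01,"x":0,"y":0,"z":0,"yaw":0.24},{"grip":0.01,"x":0,"y":0,"z":0,"yaw":0.36},{"grip":0.01,"x":0,"y":0,"z":0,"yaw":0.48},{"grip":0.01,"x":0,"y":0,"z":0,"yaw":0.6}]' 20
python3 -m crank '[{"grip":0.01,"x":0,"y":0,"z":0,"yaw":0.12},{"grip":0.01,"x":0,"y":0,"z":0,"yaw":0.24},{"grip":0.01,"x":0,"y":0,"z":0,"yaw":0.36},{"grip":0.01,"x":0,"y":0,"z":0,"yaw":0.48},{"grip":0.01,"x":0,"y":0,"z":0,"yaw":0.6}]' 20
python3 -m crank '[{"grip":0.01,"x":0,"y":0,"z":0,"yaw":0.1},{"grip":0.01,"x":0,"y":0,"z":0,"yaw":0.2},{"grip":0.01,"x":0,"y":0,"z":0,"yaw":0.3},{"grip":0.01,"x":0,"y":0,"z":0,"yaw":0.4},{"grip":0.01,"x":0,"y":0,"z":0,"yaw":0.4}]' 20
python3 - <<'E'
from w import *
s=state();print(s['ee_pos'],s['ee_rot'],s['force'],s['torque'],s['qpos'][5])
ims={n:avg(n,8) for n in CM};np.savez("i4.npz",**ims)
E
python3 m.py i4.npz 45
```

```text
time_s: 53.8
ee_pos: [607.8, -203.5, 91.8]
ee_rot: [-179.9, -0.1, 124.7]
force: [-1.0, 0.4, 0.6]
gripper_width: 49.8
gripper_force: 0.0
time_s: 54.22
ee_pos: [608.6, -203.8, 93.8]
ee_rot: [180.0, 0.0, 124.7]
force: [0.9, 0.2, -0.2]
gripper_width: 21.2
gripper_force: 0.0
time_s: 54.63
ee_pos: [608.6, -203.6, 93.5]
ee_rot: [180.0, 0.0, 124.7]
force: [-0.6, 2.2, 1.7]
gripper_width: 14.1
gripper_force: 20.0
time_s: 55.05
ee_pos: [608.7, -203.6, 93.5]
ee_rot: [180.0, 0.0, 90.0]
force: [0.7, 1.8, 2.4]
gripper_width: 14.0
gripper_force: 20.0
time_s: 55.47
ee_pos: [608.8, -203.6, 93.6]
ee_rot: [180.0, -0.0, 55.6]
force: [1.1, 0.7, 0.7]
gripper_width: 13.7
gripper_force: 20.0
time_s: 55.88
ee_pos: [608.8, -203.7, 93.6]
ee_rot: [180.0, -0.0, 21.3]
force: [0.7, 0.9, -0.0]
gripper_width: 13.8
gripper_force: 20.0
time_s: 56.3
ee_pos: [608.8, -203.8, 93.5]
ee_rot: [180.0, -0.1, -13.1]
force: [1.6, 0.6, 0.7]
gripper_width: 13.9
gripper_force: 20.0
time_s: 56.72
ee_pos: [608.8, -203.8, 93.6]
ee_rot: [-180.0, -0.1, -35.8]
force: [2.3, 0.3, 1.8]
gripper_width: 13.7
gripper_force: 20.0
[ 608.80022081 -203.79428783   93.55681299] [-1.79981778e+02 -5.61517972e-02 -3.57987724e+01] [2.30288102 0.29592721 1.78366399] [ 0.13253341 -0.06075084 -0.05365545] 106.26260248863873
i4.npz top line (np.float64(46.57), np.float64(63.6)) ptr (np.float64(47.61), np.float64(55.3))
i4.npz side line (np.float64(48.49), np.float64(38.2)) ptr (np.float64(48.87), np.float64(22.3))
```

```bash
python3 - <<'E'
from w import *
d=np.load("i4.npz")
a=cv2.resize(d["top"][163:193,285:325,::-1],None,fx=15,fy=15,interpolation=cv2.INTER_CUBIC);b=cv2.resize(d["side"][190:230,265:305,::-1],None,fx=14,fy=11,interpolation=cv2.INTER_CUBIC)
f=np.zeros((450,1160,3));f[:450,:600]=a;f[:440,600:]=b
f=np.clip(f*1.3,0,255).astype(np.uint8)
cv2.imwrite("pics/a7.png",cv2.resize(f,(800,310)))
E
```

```text
(no output)
```

View pics/a7.png

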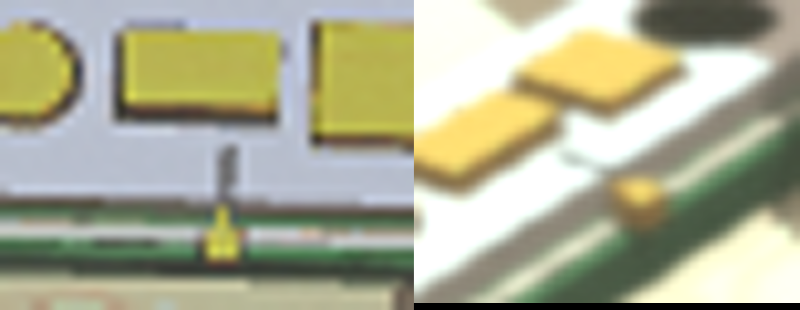

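```bash
python3 - <<'E'
from m import *
for f,g in(("i0.npz",-3),("i3.npz",24.4),("i4.npz",46.5)):
    d=np.load(f);s=np.arange(-15,80,.25);k=abs(s-g)<12;kp=abs(s-47.6)<12
    print(f,"L",[peak(s[k],prof(d["top"],"top",s[k],[x],48,drk))[0] for x in(-37,-34,-31,-28,-25)],"P",[(x,)+peak(s[kp],prof(d["top"],"top",s[kp],[x],45,yel)) for x in(-38,-40,-42,-44,-46,-48,-50)])
E
```

```text
i0.npz L [np.float64(-3.18), np.float64(-3.53), np.float64(-3.35), np.float64(-3.16), np.float64(-3.28)] P [(-38, np.float64(38.19), np.float64(3.0)), (-40, np.float64(37.92), np.float64(2.3)), (-42, np.float64(47.67), np.float64(32.0)), (-44, np.float64(47.63), np.float64(62.7)), (-46, np.float64(47.56), np.float64(71.0)), (-48, np.float64(47.44), np.float64(64.0)), (-50, np.float64(47.0), np.float64(45.8))]
i3.npz L [np.float64(24.61), np.float64(24.38), np.float64(24.37), np.float64(24.46), np.float64(24.75)] P [(-38, np.float64(37.37), np.float64(2.2)), (-40, np.float64(36.33), np.float64(2.0)), (-42, np.float64(47.67), np.float64(33.5)), (-44, np.float64(47.64), np.float64(65.5)), (-46, np.float64(47.57), np.float64(75.0)), (-48, np.float64(47.43), np.float64(66.5)), (-50, np.float64(46.97), np.float64(47.1))]
i4.npz L [np.float64(47.06), np.float64(46.44), np.float64(46.41), np.float64(46.68), np.float64(46.14)] P [(-38, np.float64(46.35), np.float64(5.4)), (-40, np.float64(46.87), np.float64(6.9)), (-42, np.float64(47.66), np.float64(35.1)), (-44, np.float64(47.65), np.float64(65.8)), (-46, np.float64(47.54), np.float64(75.7)), (-48, np.float64(47.4), np.float64(68.9)), (-50, np.float64(47.02), np.float64(48.9))]
```

```bash

python3 -m crank '[{"grip":0.01,"x":0,"y":0,"z":0,"yaw":0.03},{"grip":0.01,"x":0,"y":0,"z":0,"yaw":0.07},{"grip":0.01,"x":0,"y":0,"z":0,"yaw":0.11},{"grip":0.01,"x":0,"y":0,"z":0,"yaw":0.11},{"grip":0.01,"x":0,"y":0,"z":0,"yaw":0.11}]' 20
python3 - <<'E'
from w import *
ims={n:avg(n,8) for n in CM};np.savez("i5.npz",**ims);print(state()["ee_rot"])
E
python3 m.py i5.npz 46
```

```text
time_s: 57.93
ee_pos: [608.8, -203.8, 93.6]
ee_rot: [-180.0, -0.1, -42.0]
force: [3.6, 1.1, 3.9]
gripper_width: 13.8
gripper_force: 20.0
[-1.79977116e+02 -5.46899596e-02 -4.20065608e+01]
i5.npz top line (np.float64(47.65), np.float64(80.3)) ptr (np.float64(47.6), np.float64(55.1))
i5.npz side line (np.float64(49.0), np.float64(47.0)) ptr (np.float64(48.88), np.float64(23.0))
```

Both cameras now put the line within about 0.1 mm of the pointer. Releasing and retreating.

```bash

python3 -m crank '[{"grip":0.02,"x":0,"y":0,"z":0,"yaw":0},{"grip":0.03,"x":0,"y":0,"z":0,"yaw":0},{"grip":0.04,"x":0,"y":0,"z":0,"yaw":0},{"grip":0.05,"x":0,"y":0,"z":0,"yaw":0},{"grip":0.05,"x":0,"y":0,"z":-0.01,"yaw":0}]' 10
python3 -m crank '[{"grip":0.05,"x":0,"y":0,"z":-0.03,"yaw":0},{"grip":0.05,"x":0,"y":0,"z":-0.06,"yaw":0},{"grip":0.05,"x":0,"y":0,"z":-0.09,"yaw":0},{"grip":0.05,"x":0,"y":0,"z":-0.11,"yaw":0},{"grip":0.05,"x":0,"y":0,"z":-0.11,"yaw":0}]' 10
python3 -m crank '[{"grip":0.05,"x":-0.02,"y":0.02,"z":0,"yaw":0},{"grip":0.05,"x":-0.045,"y":0.045,"z":0,"yaw":0},{"grip":0.05,"x":-0.07,"y":0.07,"z":0,"yaw":0},{"grip":0.05,"x":-0.09,"y":0.09,"z":0,"yaw":0},{"grip":0.05,"x":-0.1,"y":0.1,"z":0,"yaw":0}]' 10
python3 -m crank '[{"grip":0.05,"x":0,"y":0,"z":0,"yaw":0},{"grip":0.05,"x":0,"y":0,"z":0,"yaw":0},{"grip":0.05,"x":0,"y":0,"z":0,"yaw":0},{"grip":0.05,"x":0,"y":0,"z":0,"yaw":0},{"grip":0.05,"x":0,"y":0,"z":0,"yaw":0}]' 10
python3 - <<'E'
from w import *
ims={n:avg(n,8) for n in CM};np.savez("i6.npz",**ims)
f=np.hstack([cv2.resize(ims["side"][100:330,150:400,::-1],None,fx=1.6,fy=1.6),cv2.resize(ims["top"][100:330,150:400,::-1],None,fx=1.6,fy=1.6)])
cv2.imwrite("pics/a8.png",f.astype(np.uint8))
E
python3 m.py i6.npz 47
```

```text
time_s: 59.15
ee_pos: [606.2, -203.2, 101.0]
ee_rot: [179.8, 0.3, -42.0]
force: [-1.0, 0.5, -0.5]
gripper_width: 43.7
gripper_force: 0.0
time_s: 59.57
ee_pos: [610.6, -204.6, 219.5]
ee_rot: [-179.8, -0.6, -42.0]
force: [0.2, 0.3, -0.2]
gripper_width: 50.3
gripper_force: 0.0
time_s: 59.98
ee_pos: [462.9, -210.4, 212.6]
ee_rot: [179.9, 0.2, -42.1]
force: [0.4, 0.5, -0.1]
gripper_width: 50.0
gripper_force: 0.0
time_s: 60.4
ee_pos: [468.0, -211.1, 212.9]
ee_rot: [180.0, 0.0, -42.0]
force: [-0.3, -0.7, -0.4]
gripper_width: 50.1
gripper_force: 0.0
i6.npz top line (np.float64(47.66), np.float64(80.4)) ptr (np.float64(47.61), np.float64(54.5))
i6.npz side line (np.float64(48.95), np.float64(46.1)) ptr (np.float64(48.9), np.float64(21.6))
```

View pics/a8.png

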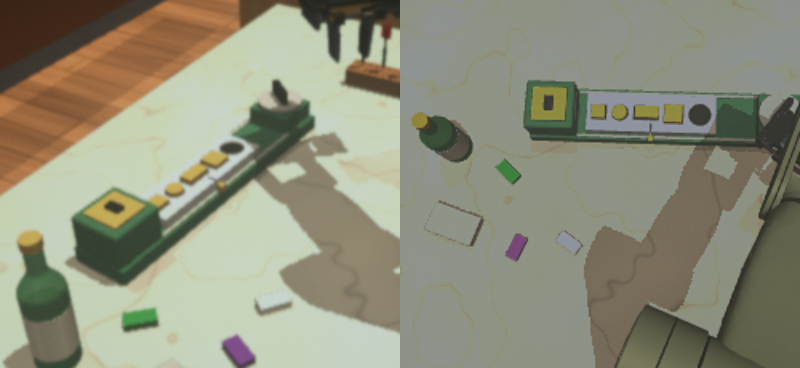

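All four blanks are seated, the line meets the pointer, and the bottle, tin and decoys are where they were. The arm is clear of everything.

```bash
python3 -c "
from workcell import *;print(job_done())"
```

```text
the job is handed in; nothing more can be done
None
```

The job is handed in: the four brass blanks present (the large round one was absent) look flat in their pockets, the tray line measures within about 0.1 mm of the pointer in both cameras, and the arm is clear of everything.

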